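# Reload the servo run-in cradle

## Robot

A 6-joint arm with a two-finger parallel gripper is mounted at the origin on the work surface. World frame = base frame: x ahead of the robot, y to its left, z up, the work surface at z = 0. Lengths are in m, angles in degrees, forces in N, time in s.
With the tool pointing down it reaches from about 0.25 to 0.725 m from the base axis. Payload 9.7 kg.
Tool frame: the origin (TCP) lies midway between the tips of the shut fingers; the grasp point (between the pads) lies 19 mm behind it (bot.hold_point_z is the distance from the TCP to the grasp point, in m); z points along the fingers, y is the line along which they close (so a half turn about z gives the same grasp; the last joint's range is limited). The gripper opens to 85 mm and grips with 20 to 120 N. Pads are 22 mm wide; open, the fingers measure 114 mm over their backs; the gripper's body (76 mm by 85 mm) begins 54 mm behind the grasp point. The pads swing forward as they close: fully open they stand 13 mm farther back than shut.
Start: joints at [-64.63, 4.979, 10.078, 95.1, 0, 90], TCP at [0.236, -0.497, 0.231] pointing down, gripper open.
Joint ranges: [-179.16, 179.16], [-48.56, 103.87], [-65.8, 70.77], [-126.05, 130.52], [-82.76, 87.17], [-180, 180]. Speed limits (degrees/s): [127.2, 127.2, 147.25, 180, 180, 180].

## Interface

Orientations are given as [roll, pitch, yaw] about the fixed x, y, z axes, in that order (R = Rz(yaw) Ry(pitch) Rx(roll)).
In Python, from workcell import bot gives the robot as it stands.
- The arm moves only by the tool play_rows, never from a script. Its argument "steps" is a list that holds one entry, the list of rows, each a list of 4 numbers: the shift along the tool's x, y, z in m, then the turn about the tool's z in rad. In form: [[[tx, ty, tz, yaw], ...]]. A call has exactly 5 rows; each row shifts and turns the commanded pose from where the row before left it, along the tool's axes as they then stand; what a row does not reach is not made up. A row lasts 1/12 s, in which the tool goes at most 41.7 mm and 7.16 degrees, less where a joint would pass 70% of its speed; a pose out of reach is approached as far as the arm can. A call is refused whole if a number of a shift passes 0.0417 or a number of a turn 0.125, either way. A call with a gripper value outside its range is refused whole. "gripper" is the finger opening in m, from 0 to 0.0854, set as the call begins (left out, the last holds). The fingers move at their own pace and stop on an object; "squeeze" is the grip in N (left out, the last holds). Time passes only in rows, so rows that do not move let the fingers close, or fill a call up. It gives the time, the measured TCP pose, the force, the opening and the grip force at its end, in the units of the state.
- bot.get_obs(): the state, without advancing time (a new reading comes with each control period).
- bot.camera(name): name is "scene" or "top" or "wrist"; returns a dict with "img" (384x512x3 uint8, blue, green, red), "vfov" (degrees; the focal length in pixels is half the picture's height over the tangent of half this angle, whatever the lens; pixels are square), "cx", "cy" (the principal point, pixels), "xyz" and "attitude" of the camera in the world. Camera axes: x right, y down, z forward; pixel columns grow to the right and rows downward; lengths in m; the calibration is good to about 2 mm. A picture is of the moment at which its call begins. There is no depth.
- bot.job_done(): hands the job in; it is judged then, once.
The state is a dict: "time": time; "q": joint angles; "qd": joint speeds; "joint_efforts": joint torques, N m; "ee_pos": TCP position; "tcp_rot": TCP orientation; "wrist_force": force on the tool from outside, world axes, zero at the start; "torque": the same for the moment, N m; "opening": finger opening in m; "grasp_force": force on a finger pad.
Only numpy, scipy, OpenCV 4.12 (cv2) and the standard library are available. Lean on these libraries where they do the work, as an engineer would, in place of code of your own. Each camera call takes 0.05 s, during which the arm holds its last target. There are 200 camera calls.

## Task

Take the servo run-in rocker out of drive and load its cradle: bring the selector lever from the rock side to centre off, leave it there for two seconds while the drive runs down, then put it fully over to the load side. Then lift the hanging cradle by its bar straight off its trunnion slots, keeping it level so that it neither swings nor catches, and stand it in the middle of the green cutting mat. Put every loose servo into the cradle, side by side on its floor and none on top of another, handling them gently (no hard squeeze, no dropping), and leave the other things on the bench alone.

Things in the scene. Friction and masses are not known exactly. Their poses are not given: they have to be found in the camera images.
- cradle_grip (a point): Centre of the grip bar of the hanging cradle (see cradle): a flat aluminium bar along the cradle's y, across its middle, 12 mm thick in x, 20 mm tall, 164 mm long. The point is 65 mm above the tray's underside, 10 mm below the bar's top; 50 mm are free under the bar. Axes as the cradle, z up.
- cradle: Loose plywood tray, about 0.45 kg, 200 mm in x, 176 mm in y; walls 5 mm thick, 40 mm high; floor 5 mm thick. 50 mm wide end uprights, 75 mm high, carry the grip bar; 10 mm steel pins stick out 36 mm from them along y, 62 mm above the underside. It hangs by the pins in the rig and swings freely. Origin: centre of the underside.
- rig: Fixed plywood rocker rig on either side of the bench: base 160 by 262 mm, 12 mm thick, a small black motor on its +y face; two cheeks, 90 mm wide in x, 14 mm thick, 130 mm high, centred 115 mm either side of the middle along y, each with a slot open at the top, 18 mm wide, 31 mm deep, in which a cradle pin rests. Origin: middle of the base, on the bench.
- rig_axis (a point): Middle of the line through the two resting trunnion pins of the rig, 104 mm above the bench, midway between the cheeks; axes as the rig. The grip bar's centre rests 3 mm above it. The slots are light work: forcing the cradle against them with over 40 N damages them.
- mat_mid (a point): Centre of the top of the green cutting mat, 280 by 280 mm, 1 mm thin and flat on the bench (things rest at bench height); x and y along its edges.
- switch (a joint): Angle of the selector's lever: -0.6 leaning fully to the selector's -x (rock side, towards the robot), 0 upright (off), +0.6 leaning fully to +x (load side, away from the robot). It stays where it is left; about 2 N at the ball moves it.
- switch_ball (a point): Centre of the black ball knob, 30 mm in diameter, on the end of the selector's 10 mm thick steel lever; the ball's centre is 85 mm from the pivot. The axes lean with the lever.
- selector_pivot (a point): Pivot of the lever, in the centre of the top of the fixed grey selector box (100 mm in x, 75 mm in y, 40 mm high), 40 mm above the bench. The lever swings in the x-z plane of these axes; x points roughly away from the robot.
- clamp: Bystander: aluminium bar clamp lying beyond the servos, 300 mm long along its y, 32 mm high. Origin at the underside of its bar.
- glue: Bystander: white glue bottle standing, 56 mm in diameter, 150 mm tall. Origin at the centre of its foot.
- tape: Bystander: roll of paper tape lying flat, 100 mm across, 25 mm high. Origin at the centre of its underside.
- servo0_mid (a point): Middle of servo 1 (may be absent): loose black plastic motor standing on its base, about 0.11 kg, 60 mm long (x), 30 mm wide (y), 40 mm high, an 8 mm tab at each end, a small white disc on top. The point is 20 mm above its base. Fragile: contact force from the fingers above 70 N (both pads added) breaks it.
- servo0: Servo 1 itself; origin at the centre of its base, same axes.
- servo1_mid (a point): Middle of servo 2 (may be absent): loose black plastic motor standing on its base, about 0.11 kg, 60 mm long (x), 30 mm wide (y), 40 mm high, an 8 mm tab at each end, a small white disc on top. The point is 20 mm above its base. Fragile: contact force from the fingers above 70 N (both pads added) breaks it.
- servo1: Servo 2 itself; origin at the centre of its base, same axes.
- servo2_mid (a point): Middle of servo 3 (may be absent): loose black plastic motor standing on its base, about 0.11 kg, 60 mm long (x), 30 mm wide (y), 40 mm high, an 8 mm tab at each end, a small white disc on top. The point is 20 mm above its base. Fragile: contact force from the fingers above 70 N (both pads added) breaks it.
- servo2: Servo 3 itself; origin at the centre of its base, same axes.
- servo3_mid (a point): Middle of servo 4 (may be absent): loose black plastic motor standing on its base, about 0.11 kg, 60 mm long (x), 30 mm wide (y), 40 mm high, an 8 mm tab at each end, a small white disc on top. The point is 20 mm above its base. Fragile: contact force from the fingers above 70 N (both pads added) breaks it.
- servo3: Servo 4 itself; origin at the centre of its base, same axes.
Mind the look-alikes: they are no part of the job. What is shaped like the servo3 but red is not meant.

How it is judged:
By the outcome, as a careful person would: the job done as asked, in the order asked, and still so for the second after the job is handed in, with the robot touching nothing.
Of servo0, servo1, servo2, servo3 only 3 to 4 are there at a start; the rules pass over those that are not, and their reading is None.
At some moment in a run one of servo0, servo1, servo2, servo3 may be knocked a few centimetres aside while the robot is not near it.
It also fails if it takes over 208 s, if anything falls off the work surface, if the arm or the gripper's body presses on something with over 40 N, if the wrist force passes 120 N, or if a joint passes its speed limit or range.

## Working session

There is one attempt and no reset: what is moved stays moved. The work goes in short steps, Python scripts to look and compute and a tool call to move; the robot and the scene stay as the last step left them, time stands still between calls to the robot, and variables do not carry over. Pictures are saved under pics/ and viewed, at most 14 in all, crops included, and the job is handed in when it is done.

Besides the shell and the picture viewer there is one more tool, called after "Emit:" by a JSON object that holds its "op" and its "data", one argument or row to a line. play_rows: Moves the arm, as the interface text tells. Its arguments: {"type":"object","properties":{"steps":{"type":"array","items":{"type":"array","items":{"type":"array","items":{"type":"number"}}}},"gripper":{"type":"number"},"squeeze":{"type":"number"}},"required":["steps"]}

```bash
mkdir -p pics; ls
cat > h.py <<'E'
import numpy as np, cv2, json
from scipy.spatial.transform import Rotation as R
from workcell import bot
def snap(n,f):
    c=bot.camera(n); cv2.imwrite(f'pics/{f}.png',c['img'])
    d={k:np.array(v).tolist() for k,v in c.items() if k!='img'}; json.dump(d,open(f'pics/{f}.json','w')); return d
def crop(f,x0,y0,x1,y1,s,out):
    im=cv2.imread(f'pics/{f}.png')[y0:y1,x0:x1]
    cv2.imwrite(f'pics/{out}.png',cv2.resize(im,None,fx=s,fy=s,interpolation=cv2.INTER_CUBIC))
def pose(f):
    d=json.load(open(f'pics/{f}.json')); fl=192/np.tan(np.radians(d['vfov']/2))
    a=np.array(d['attitude']); r=a if a.shape==(3,3) else R.from_euler('xyz',a,degrees=True).as_matrix()
    return d,fl,r
def px(f,u,v,z):
    d,fl,r=pose(f); ray=r@np.array([(u-d['cx'])/fl,(v-d['cy'])/fl,1]); o=np.array(d['xyz'])
    return np.round(o+ray*(z-o[2])/ray[2],4)
def proj(f,p):
    d,fl,r=pose(f); c=r.T@(np.array(p)-np.array(d['xyz'])); return np.round([d['cx']+fl*c[0]/c[2],d['cy']+fl*c[1]/c[2]],1)
E
python3 - <<'E'
from h import *
for n in('scene','top','wrist'):
    print(n,snap(n,n+'0'))
crop('top0',0,0,512,384,1.56,'top0b');crop('scene0',0,0,512,384,1.56,'scene0b')
print(bot.get_obs())
E
```

```text
pics
scene {'vfov': 54.17567217331788, 'cx': 252.99565731091215, 'cy': 191.57985331074767, 'xyz': [1.2537342743828792, -0.1359862609250209, 1.0622031552525943], 'attitude': [-145.21303135724136, 0.9153387067541546, 76.88206110311836]}
top {'vfov': 47.426194524845826, 'cx': 255.42796857326084, 'cy': 195.36023834381896, 'xyz': [0.5209402163812669, -0.01011938865146189, 1.2475464778023386], 'attitude': [-176.0117601781894, -0.0796959247203943, -89.55272978260454]}
wrist {'vfov': 59.05012406925193, 'cx': 251.38645710026287, 'cy': 190.41834054385893, 'xyz': [0.3076844936839413, -0.4625130011932159, 0.3737913795963284], 'attitude': [161.9519469779512, 0.038046368455460125, -64.63491990121074]}
{'time': 0.15, 'q': array([-6.46282702e+01,  5.00398645e+00,  1.00457444e+01,  9.51007217e+01,
       -4.22740980e-04,  9.00007373e+01]), 'qd': array([ 0.00334217, -0.01574146,  0.14274642,  0.00946755,  0.05831502,
        0.08118641]), 'joint_efforts': array([-5.06571396e-04, -5.20761573e+01,  4.65045118e+01,  1.38256568e-02,
       -1.95652484e-05, -3.62760222e-07]), 'ee_pos': array([ 0.23559083, -0.49679049,  0.23075245]), 'tcp_rot': array([-1.79941036e+02,  4.23499529e-04,  2.53709930e+01]), 'wrist_force': array([0.30101912, 0.38092859, 0.18067488]), 'torque': array([ 0.034856  , -0.04851578, -0.01659887]), 'grasp_force': 0.0, 'opening': 0.08548344634284924}
```

View pics/top0b.png

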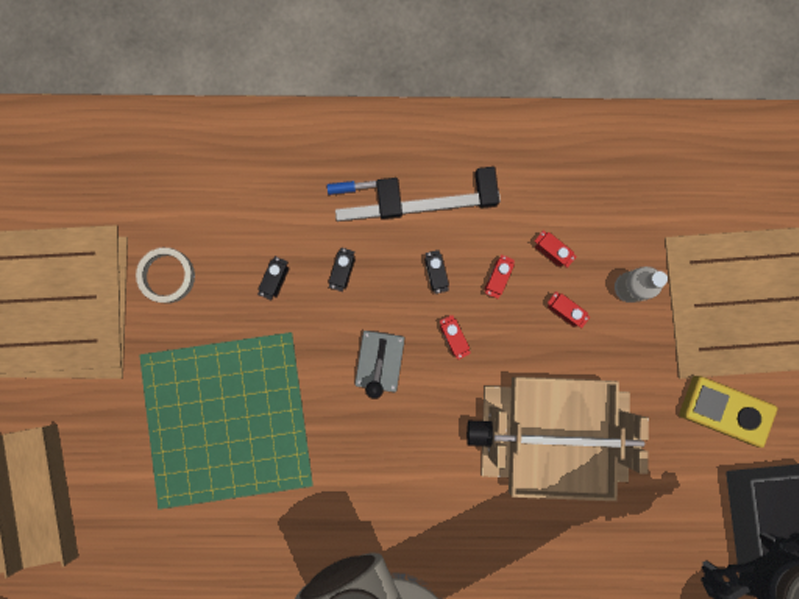

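View pics/scene0b.png

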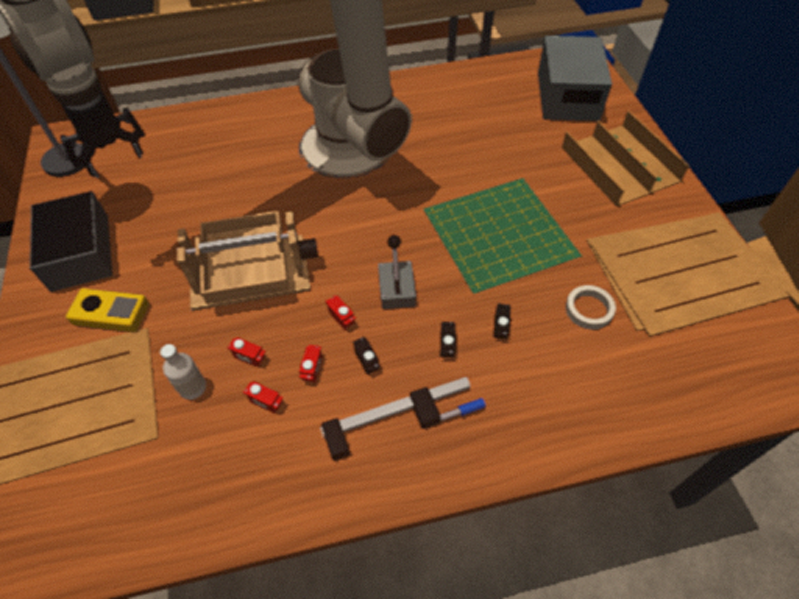

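Top picture (800 px version): three black servos at (273,278), (342,269), (436,271). The four red look-alikes are at (455,336), (500,277), (554,249) and (568,311), and they stay put because they aren't black. The lever ball is at (374,390), the mat's middle at about (227,420), and the bar runs from (518,440) to (624,443).

Run:
```python
from h import *
s=1.5625
def P(n,u,v,z): print(n,px('top0',u/s,v/s,z))
for u,v in((273,278),(342,269),(436,271)): P('servo',u,v,.04)
P('ball',374,390,.11)
P('ball scene',0,0,.11); print(px('scene0',394/s,242/s,.11), px('scene0',394/s,242/s,.04))
for u,v in((141,354),(292,332),(312,485),(158,508)):P('mat',u,v,0)
P('bar',521,439,.117);P('bar',624,443,.117)
for u,v in((363,329),(405,335),(397,391),(356,385)):P('box',u,v,.04)
for u,v in((515,376),(618,383),(616,499),(512,494)):P('cradle rim',u,v,.087)
for u,v in((484,387),(482,476),(647,475)):P('rigbase',u,v,.012)
print(px('scene0',188/s,242/s,.117),px('scene0',290/s,233/s,.117))
crop('top0',210,200,440,330,3.4,'c1')
crop('top0',150,140,310,260,5,'c2')
```

```text
servo [0.6519 0.2133 0.04  ]
servo [0.669  0.0909 0.04  ]
servo [ 0.6667 -0.0763  0.04  ]
ball [0.4593 0.0294 0.11  ]
ball scene [1.1217 0.6802 0.11  ]
[0.4611 0.0303 0.11  ] [0.4028 0.0425 0.04  ]
mat [0.5152 0.4581 0.    ]
mat [0.5574 0.184  0.    ]
mat [0.2828 0.1429 0.    ]
mat [0.2401 0.4183 0.    ]
bar [ 0.3818 -0.2124  0.117 ]
bar [ 0.3766 -0.381   0.117 ]
box [0.5625 0.0524 0.04  ]
box [ 0.5525 -0.022   0.04  ]
box [ 0.4541 -0.0086  0.04  ]
box [0.464  0.0635 0.04  ]
cradle rim [ 0.4835 -0.2081  0.087 ]
cradle rim [ 0.473  -0.3822  0.087 ]
cradle rim [ 0.2802 -0.3761  0.087 ]
cradle rim [ 0.2871 -0.2023  0.087 ]
rigbase [ 0.4609 -0.165   0.012 ]
rigbase [ 0.3031 -0.1613  0.012 ]
rigbase [ 0.3071 -0.4556  0.012 ]
[ 0.362  -0.3952  0.117 ] [ 0.389  -0.1812  0.117 ]
```

View pics/c1.png

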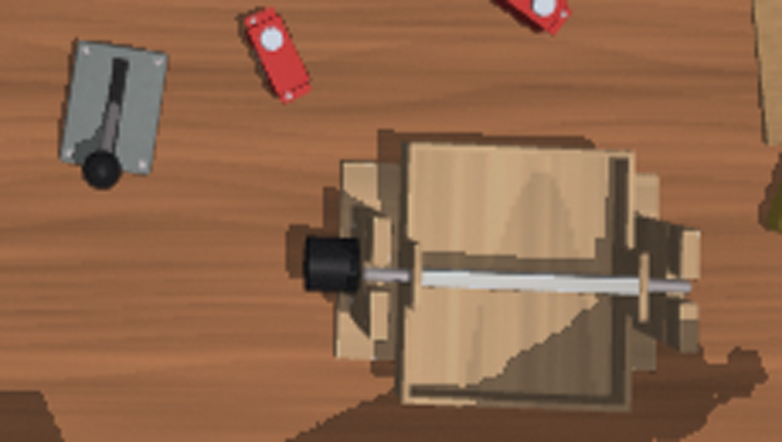

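View pics/c2.png

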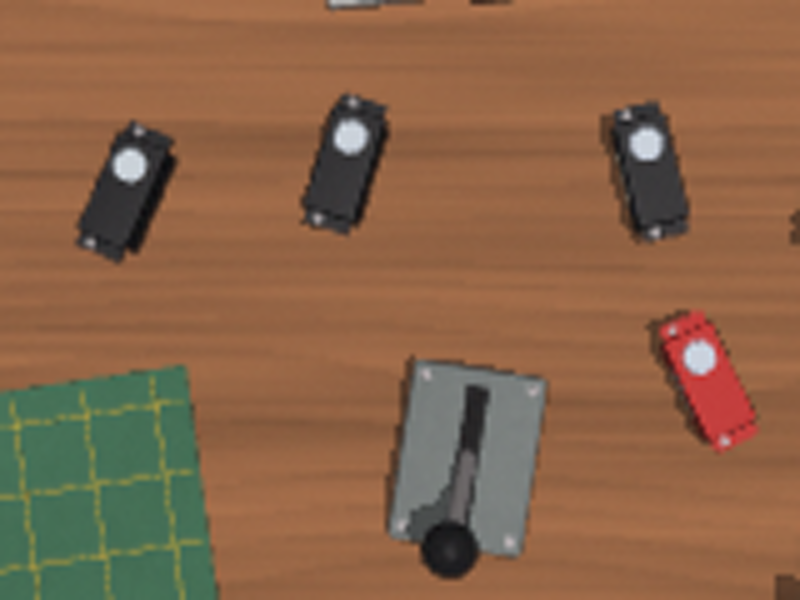

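Confirmed in the crop: exactly three black servos, and the fourth is absent. Pivot is about (0.508,0.022) with yaw -7°, the mat about (0.399,0.301) with yaw 8.5°, and the bar about (0.380,-0.295) with yaw -2°. I'll go behind the ball.

Emit:
{"op": "play_rows", "data": {
  "steps": [
    [[0,0,0,0.113],[0,0,0,0.113],[0,0,0,0.113],[0,0,0,0.113],[0,0,0,0.113]]
  ],
  "gripper": 0,
  "squeeze": 20
}}

```text
time: 0.57
ee_pos: [0.2356, -0.4969, 0.231]
tcp_rot: [-180.0, 0.0, -7.3]
wrist_force: [-0.4, -0.1, -0.2]
opening: 0.0254
grasp_force: 0.0
```

Emit:
{"op": "play_rows", "data": {
  "steps": [
    [[0.007,-0.036,0,0],[0.007,-0.036,0,0],[0.007,-0.036,0,0],[0.007,-0.036,0,0],[0.007,-0.036,0,0]]
  ]
}}

```text
time: 0.98
ee_pos: [0.2923, -0.3209, 0.231]
tcp_rot: [-180.0, 0.0, -7.0]
wrist_force: [0.3, -0.6, -0.1]
opening: -0.0003
grasp_force: 0.0
```

Emit:
{"op": "play_rows", "data": {
  "steps": [
    [[0.007,-0.036,0,0],[0.007,-0.036,0,0],[0.007,-0.036,0,0],[0.007,-0.036,0,0],[0.007,-0.036,0,0]]
  ]
}}

```text
time: 1.4
ee_pos: [0.349, -0.1465, 0.2313]
tcp_rot: [180.0, -0.0, -7.0]
wrist_force: [1.8, 0.0, -0.1]
opening: -0.0004
grasp_force: 0.0
```

Emit:
{"op": "play_rows", "data": {
  "steps": [
    [[0.007,-0.036,0,0],[0.007,-0.036,0,0],[0.007,-0.036,0,0],[0.007,-0.036,0,0],[0.007,-0.036,0,0]]
  ]
}}

```text
time: 1.82
ee_pos: [0.4011, -0.0174, 0.2319]
tcp_rot: [-178.0, 0.0, -3.9]
wrist_force: [-0.3, -0.5, -0.6]
opening: -0.0002
grasp_force: 0.0
```

Run:
```python
from h import *
snap('wrist','w1')
o=bot.get_obs();print(o['q'].round(1),o['ee_pos'],o['tcp_rot'],o['time'])
print(proj('w1',(0.4595,0.03,0.11)))
```

```text
[ -3.9 -15.   -8.4  96.6   2.1 180. ] [ 0.40233678 -0.01668736  0.231729  ] [-1.77857730e+02  1.25371033e-02 -3.87471155e+00] 1.8667
[190.9 113.6]
```

View pics/w1.png

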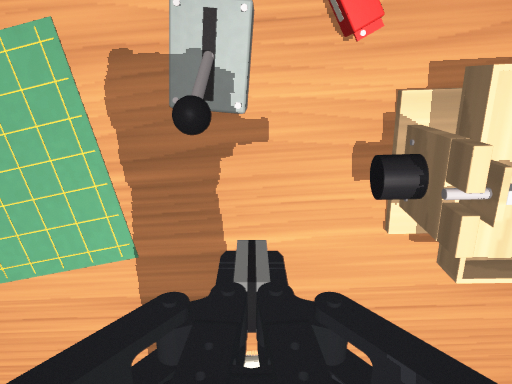

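The last joint hit its range at yaw -7, so I'll turn to yaw about 83 and straddle the ball with the open fingers.

Emit:
{"op": "play_rows", "data": {
  "steps": [
    [[0,0,0,-0.1],[0,0,0,-0.1],[0,0,0,-0.1],[0,0,0,-0.1],[0,0,0,-0.1]]
  ],
  "gripper": 0.052
}}

```text
time: 2.28
ee_pos: [0.4008, -0.0201, 0.2319]
tcp_rot: [-178.2, -0.9, 24.7]
wrist_force: [-0.9, -0.5, -0.3]
opening: 0.0521
grasp_force: 0.0
```

Emit:
{"op": "play_rows", "data": {
  "steps": [
    [[0,0,0,-0.1],[0,0,0,-0.1],[0,0,0,-0.1],[0,0,0,-0.1],[0,0,0,-0.1]]
  ]
}}

```text
time: 2.7
ee_pos: [0.4008, -0.0202, 0.2319]
tcp_rot: [-178.9, -1.6, 53.3]
wrist_force: [0.5, 0.4, 0.7]
opening: 0.0521
grasp_force: 0.0
```

Emit:
{"op": "play_rows", "data": {
  "steps": [
    [[0,0,0,-0.1],[0,0,0,-0.1],[0,0,0,-0.1],[0,0,0,-0.1],[0,0,0,-0.1]]
  ]
}}

```text
time: 3.12
ee_pos: [0.4008, -0.0202, 0.2318]
tcp_rot: [-179.8, -2.0, 81.9]
wrist_force: [-0.2, 0.4, -0.1]
opening: 0.0518
grasp_force: 0.0
```

```bash
cat >> h.py <<'E'
def go(x,y,z,yaw):
    "tool-frame move to a pose: turn first, then shift in the turned frame"
    o=bot.get_obs(); d=np.array([x,y,z])-o['ee_pos']; c=o['tcp_rot'][2]; dy=(yaw-c+180)%360-180; a=np.radians(yaw)
    print('t',round(o['time'],2),'pos',o['ee_pos'].round(4),'rot',np.round(o['tcp_rot'],2),'q',o['q'].round(0),'F',np.round(o['wrist_force'],1))
    print(' turn rad',round(-np.radians(dy),4),'rows',round(abs(np.radians(dy))/.12,1),'| shift',np.round([d[:2]@[np.cos(a),np.sin(a)],d[:2]@[np.sin(a),-np.cos(a)],-d[2]],4))
E
python3 - <<'E'
from h import *
d,fl,r=pose('w1')
u,v=191,115; print('ball w1',px('w1',u,v,.11))
go(.4595,.030,.18,83);go(.4595,.030,.095,83)
E
```

```text
ball w1 [0.4584 0.03   0.11  ]
t 3.12 pos [ 0.4008 -0.0202  0.2318] rot [-179.81   -1.96   81.95] q [ -4. -15.  -9.  97.   2.  94.] F [-0.2  0.4 -0.1]
 turn rad -0.0184 rows 0.2 | shift [0.057  0.0522 0.0518]
t 3.12 pos [ 0.4008 -0.0202  0.2318] rot [-179.81   -1.96   81.95] q [ -4. -15.  -9.  97.   2.  94.] F [-0.2  0.4 -0.1]
 turn rad -0.0184 rows 0.2 | shift [0.057  0.0522 0.1368]
```

A 2° tilt stayed in the commanded pose. It leans toward +y, in the plane of the bar and pads, so it does no harm. I'll make the helper use the full rotation.

```bash
cat >> h.py <<'E'
def go(x,y,z,yaw=None):
    o=bot.get_obs(); d=np.array([x,y,z])-o['ee_pos']; M=R.from_euler('xyz',o['tcp_rot'],degrees=True); c=o['tcp_rot'][2]
    t=0 if yaw is None else -np.radians((yaw-c+180)%360-180)
    M2=M*R.from_rotvec([0,0,t])
    print('t',round(o['time'],2),'pos',o['ee_pos'].round(4),'rot',np.round(o['tcp_rot'],2),'q',o['q'].round(0),'F',np.round(o['wrist_force'],1))
    print(' turn rad',round(t,4),'| shift',np.round(M2.as_matrix().T@d,4))
E
python3 - <<'E'
from h import *
go(.459,.030,.18,83);go(.459,.030,.095,83)
E
```

```text
t 3.12 pos [ 0.4008 -0.0202  0.2318] rot [-179.81   -1.96   81.95] q [ -4. -15.  -9.  97.   2.  94.] F [-0.2  0.4 -0.1]
 turn rad -0.0184 | shift [0.0551 0.0518 0.0536]
t 3.12 pos [ 0.4008 -0.0202  0.2318] rot [-179.81   -1.96   81.95] q [ -4. -15.  -9.  97.   2.  94.] F [-0.2  0.4 -0.1]
 turn rad -0.0184 | shift [0.0522 0.0521 0.1386]
```

Emit:
{"op": "play_rows", "data": {
  "steps": [
    [[0,0,0,-0.018],[0.018,0.017,0.008,0],[0.018,0.017,0.008,0],[0.017,0.018,0.008,0],[0,0,0.01,0]]
  ]
}}

```text
time: 3.53
ee_pos: [0.4615, 0.0292, 0.1989]
tcp_rot: [-179.9, -2.0, 82.7]
wrist_force: [0.1, -0.8, 0.6]
opening: 0.0521
grasp_force: 0.0
```

Emit:
{"op": "play_rows", "data": {
  "steps": [
    [[0,0,0.021,0],[0,0,0.021,0],[0,0,0.021,0],[0,0,0.021,0],[0,0,0.02,0]]
  ]
}}

```text
time: 3.95
ee_pos: [0.4588, 0.0309, 0.0945]
tcp_rot: [-179.8, -2.0, 82.6]
wrist_force: [0.2, 0.7, -0.1]
opening: 0.0523
grasp_force: 0.0
```

Run:
```python
from h import *
go(.459,.030,.095,83)
snap('wrist','w2');snap('scene','s2')
crop('s2',210,110,310,210,4,'a'); a=cv2.imread('pics/a.png'); b=cv2.imread('pics/w2.png')
cv2.imwrite('pics/m2.png',np.hstack([a[:384],b[:,100:]]))
```

```text
t 3.95 pos [0.4588 0.0309 0.0945] rot [-179.83   -1.96   82.64] q [  3.  -8. -18.  80.   2. 100.] F [ 0.2  0.7 -0.1]
 turn rad -0.0063 | shift [-0.0008  0.0003 -0.0006]
```

View pics/m2.png

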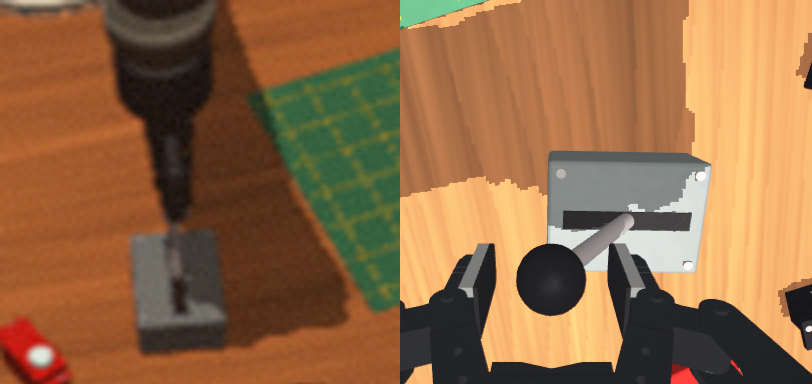

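The ball (552,280) sits centred between the pads at 495 and 610. I'll push it to upright: 11 mm of gap plus 48 mm of travel.

Emit:
{"op": "play_rows", "data": {
  "steps": [
    [[0,0.006,0,0],[0,0.005,0,0],[0,0.006,0,0],[0,0.006,0,0],[0,0.006,0,0]]
  ]
}}

```text
time: 4.47
ee_pos: [0.489, 0.028, 0.0971]
tcp_rot: [-179.9, -2.0, 82.9]
wrist_force: [-3.8, 0.8, 2.7]
opening: 0.0523
grasp_force: 1.7
```

Emit:
{"op": "play_rows", "data": {
  "steps": [
    [[0,0.006,0,0],[0,0.006,0,0],[0,0.006,0,0],[0,0.004,0,0],[0,0.003,0,0]]
  ]
}}

```text
time: 4.88
ee_pos: [0.5134, 0.025, 0.0956]
tcp_rot: [-179.9, -2.0, 82.9]
wrist_force: [-2.0, -0.1, 0.6]
opening: 0.0521
grasp_force: 0.9
```

Emit:
{"op": "play_rows", "data": {
  "steps": [
    [[0,0.003,0,0],[0,0.002,0,0],[0,0,0,0],[0,0,0,0],[0,0,0,0]]
  ]
}}

```text
time: 5.3
ee_pos: [0.5177, 0.0245, 0.0956]
tcp_rot: [-179.9, -2.0, 82.9]
wrist_force: [0.2, 0.8, 0.0]
opening: 0.0519
grasp_force: 0.0
```

Run:
```python
from h import *
go(.508,.022,.095,83)
snap('wrist','w3'); 
# silhouette of ball: fit dark blob
for b in [(.5075+.085*np.sin(t)*.9925,.0225-.085*np.sin(t)*.122,.04+.085*np.cos(t)) for t in(-.2,-.1,0,.1,.2)]: print(proj('w3',b))
crop('w3',100,80,500,384,2,'w3b')
```

```text
t 5.3 pos [0.5177 0.0245 0.0956] rot [-179.89   -1.96   82.91] q [  2.  -0. -10.  80.   2.  99.] F [0.2 0.8 0. ]
 turn rad -0.0016 | shift [-0.0037 -0.0094  0.0005]
[183.7 296.6]
[204.3 298.5]
[225.7 299.1]
[247.3 298.4]
[268.4 296.6]
```

View pics/w3b.png

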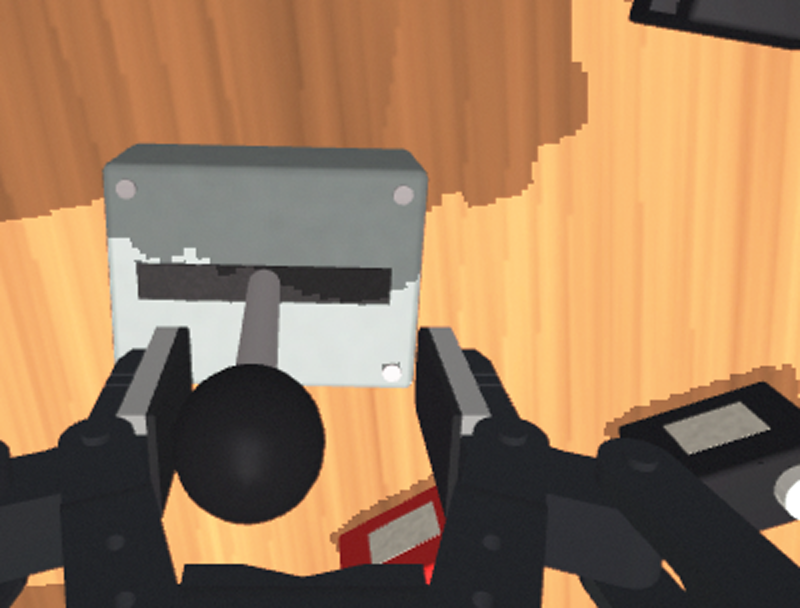

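Ball at wrist px (225,301) against a predicted (225.7,299) for upright, so it is centred. I'll wait over 2 s and then push to the load side.

Emit:
{"op": "play_rows", "data": {
  "steps": [
    [[0,0,0,0],[0,0,0,0],[0,0,0,0],[0,0,0,0],[0,0,0,0]]
  ]
}}

```text
time: 5.77
ee_pos: [0.5177, 0.0245, 0.0957]
tcp_rot: [-179.9, -2.0, 82.9]
wrist_force: [0.1, -0.4, -0.6]
opening: 0.0517
grasp_force: 0.0
```

Emit:
{"op": "play_rows", "data": {
  "steps": [
    [[0,0,0,0],[0,0,0,0],[0,0,0,0],[0,0,0,0],[0,0,0,0]]
  ]
}}

```text
time: 6.18
ee_pos: [0.5177, 0.0245, 0.0956]
tcp_rot: [-179.9, -2.0, 82.9]
wrist_force: [0.3, 0.3, 0.6]
opening: 0.052
grasp_force: 0.0
```

Emit:
{"op": "play_rows", "data": {
  "steps": [
    [[0,0,0,0],[0,0,0,0],[0,0,0,0],[0,0,0,0],[0,0,0,0]]
  ]
}}

```text
time: 6.6
ee_pos: [0.5177, 0.0245, 0.0957]
tcp_rot: [-179.9, -2.0, 82.9]
wrist_force: [-0.0, -0.1, -1.0]
opening: 0.052
grasp_force: 0.0
```

Emit:
{"op": "play_rows", "data": {
  "steps": [
    [[0,0,0,0],[0,0,0,0],[0,0,0,0],[0,0,0,0],[0,0,0,0]]
  ]
}}

```text
time: 7.02
ee_pos: [0.5177, 0.0245, 0.0957]
tcp_rot: [-179.9, -2.0, 82.9]
wrist_force: [0.5, -0.5, 0.1]
opening: 0.0523
grasp_force: 0.0
```

Emit:
{"op": "play_rows", "data": {
  "steps": [
    [[0,0,0,0],[0,0,0,0],[0,0,0,0],[0,0,0,0],[0,0,0,0]]
  ]
}}

```text
time: 7.43
ee_pos: [0.5177, 0.0245, 0.0957]
tcp_rot: [-179.9, -2.0, 82.9]
wrist_force: [0.2, -0.3, -0.3]
opening: 0.0521
grasp_force: 0.0
```

Emit:
{"op": "play_rows", "data": {
  "steps": [
    [[0,0,0,0],[0,0,0,0],[0,0,0,0],[0,0,0,0],[0,0,0,0]]
  ]
}}

```text
time: 7.85
ee_pos: [0.5177, 0.0245, 0.0957]
tcp_rot: [-179.9, -2.0, 82.9]
wrist_force: [-0.6, -0.2, 0.8]
opening: 0.052
grasp_force: 0.0
```

Emit:
{"op": "play_rows", "data": {
  "steps": [
    [[0,0.006,0,0],[0,0.006,0,0],[0,0.006,0,0],[0,0.006,0,0],[0,0.006,0,0]]
  ]
}}

```text
time: 8.27
ee_pos: [0.548, 0.0207, 0.0951]
tcp_rot: [-179.8, -2.0, 82.9]
wrist_force: [-2.1, 0.5, -1.1]
opening: 0.0524
grasp_force: 1.0
```

Emit:
{"op": "play_rows", "data": {
  "steps": [
    [[0,0.006,0,0],[0,0.005,0,0],[0,0.003,0,0],[0,0.003,0,0],[0,0.002,0,0]]
  ]
}}

```text
time: 8.68
ee_pos: [0.5646, 0.0186, 0.0949]
tcp_rot: [-179.6, -2.0, 82.9]
wrist_force: [-16.6, 1.9, 2.1]
opening: 0.0523
grasp_force: 8.7
```

The force rise shows it is against its stop. I'll back off, lift and check.

Emit:
{"op": "play_rows", "data": {
  "steps": [
    [[0,-0.006,0,0],[0,-0.004,0,0],[0,0,-0.02,0],[0,0,-0.04,0],[0,0,-0.04,0]]
  ]
}}

```text
time: 9.1
ee_pos: [0.5554, 0.0163, 0.1961]
tcp_rot: [-179.8, -2.0, 82.9]
wrist_force: [1.4, 0.1, 0.3]
opening: 0.052
grasp_force: 0.0
```

Emit:
{"op": "play_rows", "data": {
  "steps": [
    [[0,0,-0.03,0],[-0.03,-0.01,0,0],[-0.04,-0.02,0,0],[-0.04,-0.02,0,0],[-0.04,-0.02,0,0]]
  ],
  "gripper": 0.06
}}

```text
time: 9.52
ee_pos: [0.4725, -0.1183, 0.2214]
tcp_rot: [180.0, -1.9, 83.0]
wrist_force: [0.4, -1.2, 0.1]
opening: 0.0604
grasp_force: 0.0
```

Run:
```python
from h import *
snap('top','t4');snap('wrist','w4')
for t in(.4,.5,.6): print(proj('t4',(.5075+.085*np.sin(t)*.9925,.0225-.085*np.sin(t)*.122,.04+.085*np.cos(t))))
im=cv2.imread('pics/t4.png');a=cv2.resize(im[180:340,200:420],(528,384));b=cv2.resize(cv2.imread('pics/w4.png'),(272,204));c=np.zeros((384,272,3),np.uint8);c[:204]=b
cv2.imwrite('pics/m4.png',np.hstack([a,c]))
go(.38,-.295,.25,87.8)
```

```text
[243.8 218.2]
[244.2 215.3]
[244.6 212.6]
t 9.62 pos [ 0.471  -0.121   0.2218] rot [-180.     -1.88   82.63] q [-15.  -4.   0.  94.   2.  82.] F [ 0.6 -0.6  0.5]
 turn rad -0.0902 | shift [-0.1763 -0.0842 -0.0342]
```

View pics/m4.png

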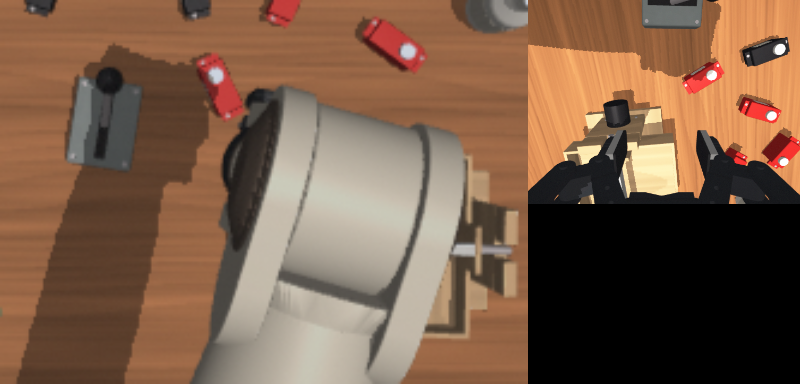

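The lever is at the load side: top px (245.4,213.3) against a predicted (244.6,212.6) for 0.6. Next I'll go above the bar.

Emit:
{"op": "play_rows", "data": {
  "steps": [
    [[0,0,-0.006,-0.03],[-0.0176,-0.0084,-0.005,-0.03],[-0.0176,-0.0084,-0.005,-0.03],[-0.0176,-0.0084,-0.005,0],[-0.0176,-0.0084,-0.005,0]]
  ]
}}

```text
time: 10.03
ee_pos: [0.4357, -0.187, 0.2451]
tcp_rot: [179.8, -1.9, 88.1]
wrist_force: [0.3, 0.1, 0.6]
opening: 0.06
grasp_force: 0.0
```

Emit:
{"op": "play_rows", "data": {
  "steps": [
    [[-0.0176,-0.0084,-0.003,0],[-0.0176,-0.0084,-0.003,0],[-0.0176,-0.0084,-0.003,0],[-0.0176,-0.0084,0,0],[-0.0176,-0.0084,0,0]]
  ]
}}

```text
time: 10.45
ee_pos: [0.3908, -0.2741, 0.2511]
tcp_rot: [179.8, -1.9, 88.1]
wrist_force: [0.9, 0.1, 0.6]
opening: 0.0601
grasp_force: 0.0
```

Emit:
{"op": "play_rows", "data": {
  "steps": [
    [[-0.01,-0.004,0,0],[-0.01,-0.004,0,0],[0,0,0,0],[0,0,0,0],[0,0,0,0]]
  ]
}}

```text
time: 10.87
ee_pos: [0.3824, -0.2925, 0.2497]
tcp_rot: [179.9, -2.0, 88.1]
wrist_force: [0.1, 0.2, 1.2]
opening: 0.0602
grasp_force: 0.0
```

Run:
```python
from h import *
go(.38,-.295,.25,87.8)
snap('wrist','w5');crop('w5',0,0,512,384,1.5,'w5b')
print(proj('w5',(.38,-.295,.117)),proj('w5',(.3825,-.213,.117)))
```

```text
t 10.87 pos [ 0.3824 -0.2925  0.2497] rot [179.94  -1.98  88.08] q [-38.  -3.   4.  98.   2.  54.] F [0.1 0.2 1.2]
 turn rad 0.0049 | shift [-0.0026 -0.0023 -0.0004]
[248.2 187.1] [247.5  86.5]
```

View pics/w5b.png

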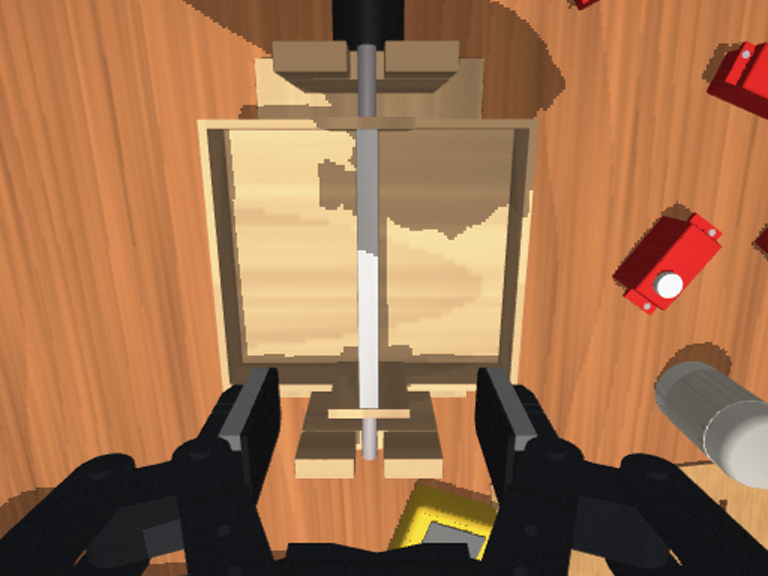

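Run:
```python
from h import *
a=px('w5',367/1.5,130/1.5,.117);b=px('w5',369.5/1.5,407/1.5,.117);m=(a+b)/2
print(a,b,m,np.degrees(np.arctan2(-(a-b)[0],(a-b)[1])),np.linalg.norm(a-b))
go(m[0],m[1],.16,87.8);go(m[0],m[1],.089,87.8)
```

```text
[ 0.3802 -0.213   0.117 ] [ 0.3754 -0.3751  0.117 ] [ 0.3778  -0.29405  0.117  ] -1.696109820348872 0.16217105167075904
t 10.92 pos [ 0.3824 -0.2924  0.2496] rot [179.94  -1.98  88.11] q [-38.  -3.   4.  98.   2.  54.] F [-1.1 -0.1 -0.2]
 turn rad 0.0053 | shift [-0.0049 -0.0047  0.0895]
t 10.92 pos [ 0.3824 -0.2924  0.2496] rot [179.94  -1.98  88.11] q [-38.  -3.   4.  98.   2.  54.] F [-1.1 -0.1 -0.2]
 turn rad 0.0053 | shift [-0.0074 -0.0047  0.1605]
```

Emit:
{"op": "play_rows", "data": {
  "steps": [
    [[-0.0015,-0.001,0.02,0],[-0.0015,-0.001,0.033,0],[-0.0015,-0.001,0.033,0],[-0.0015,-0.001,0.033,0],[-0.001,-0.0005,0.02,0]]
  ]
}}

```text
time: 11.33
ee_pos: [0.377, -0.2936, 0.1071]
tcp_rot: [-179.9, -2.1, 88.1]
wrist_force: [1.4, 0.4, -0.7]
opening: 0.0603
grasp_force: 0.0
```

Emit:
{"op": "play_rows", "data": {
  "steps": [
    [[-0.0005,0,0.012,0],[0,0,0.0105,0],[0,0,0,0],[0,0,0,0],[0,0,0,0]]
  ],
  "gripper": 0.03
}}

```text
time: 11.75
ee_pos: [0.3784, -0.2952, 0.0894]
tcp_rot: [179.9, -1.9, 88.1]
wrist_force: [0.7, -0.1, -0.4]
opening: 0.0299
grasp_force: 0.0
```

Run:
```python
from h import *
go(.378,-.294,.088,88.1)
snap('wrist','w6')
```

```text
t 11.75 pos [ 0.3784 -0.2952  0.0894] rot [179.85  -1.9   88.08] q [-39.  -4. -15.  80.   2.  53.] F [ 0.7 -0.1 -0.4]
 turn rad -0.0003 | shift [ 0.0011 -0.0004  0.0014]
```

View pics/w6.png

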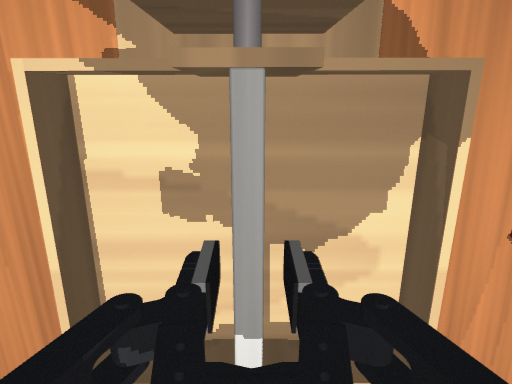

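The bar (px 248) is centred between the pads at 217 and 286. I'll close on it and lift a little.

Emit:
{"op": "play_rows", "data": {
  "steps": [
    [[0,0,0,0],[0,0,0,0],[0,0,0,0],[0,0,0,0],[0,0,0,0]]
  ],
  "gripper": 0.0,
  "squeeze": 60
}}

```text
time: 12.22
ee_pos: [0.3781, -0.2951, 0.0891]
tcp_rot: [179.9, -1.9, 88.1]
wrist_force: [-0.1, 0.3, 6.6]
opening: 0.0109
grasp_force: 59.4
```

Emit:
{"op": "play_rows", "data": {
  "steps": [
    [[0,0,0,0],[0,0,0,0],[0,0,0,0],[0,0,0,0],[0,0,0,0]]
  ]
}}

```text
time: 12.63
ee_pos: [0.3781, -0.2951, 0.0891]
tcp_rot: [179.9, -1.9, 88.1]
wrist_force: [0.4, 1.4, 6.1]
opening: 0.011
grasp_force: 59.4
```

Run:
```python
from h import *
o=bot.get_obs();p=o['ee_pos'];go(p[0],p[1],p[2]+.05);print(o['opening'],o['grasp_force'])
```

```text
t 12.63 pos [ 0.3781 -0.2951  0.0891] rot [179.86  -1.91  88.06] q [-39.  -4. -15.  80.   2.  53.] F [0.4 1.4 6.1]
 turn rad 0 | shift [ 0.0017  0.0001 -0.05  ]
0.01099868878256458 59.36940908432007
```

Emit:
{"op": "play_rows", "data": {
  "steps": [
    [[0.0002,0,-0.004,0],[0.0002,0,-0.006,0],[0.0002,0,-0.006,0],[0.0002,0,-0.006,0],[0.0002,0,-0.006,0]]
  ]
}}

```text
time: 13.05
ee_pos: [0.3776, -0.2948, 0.1166]
tcp_rot: [179.9, -2.0, 88.1]
wrist_force: [-0.0, 0.5, -3.9]
opening: 0.0109
grasp_force: 58.6
```

Emit:
{"op": "play_rows", "data": {
  "steps": [
    [[0.0002,0,-0.006,0],[0.0002,0,-0.006,0],[0.0002,0,-0.006,0],[0.0003,0,-0.008,0],[0.0003,0,-0.008,0]]
  ]
}}

```text
time: 13.47
ee_pos: [0.3775, -0.2947, 0.1507]
tcp_rot: [180.0, -2.0, 88.1]
wrist_force: [0.3, 0.3, -3.8]
opening: 0.0111
grasp_force: 58.6
```

Emit:
{"op": "play_rows", "data": {
  "steps": [
    [[0.0004,0,-0.012,0],[0.0005,0,-0.014,0],[0.0005,0,-0.014,0],[0.0005,0,-0.012,0],[0,0,-0.008,0]]
  ]
}}

```text
time: 13.88
ee_pos: [0.3778, -0.2951, 0.2121]
tcp_rot: [179.9, -1.9, 88.1]
wrist_force: [0.2, -0.9, -4.1]
opening: 0.0109
grasp_force: 58.7
```

Run:
```python
from h import *
go(.3989,.3011,.225,98.3)
snap('scene','s7');crop('s7',60,60,360,270,2.6,'s7b')
```

```text
t 13.88 pos [ 0.3778 -0.2951  0.2121] rot [179.86  -1.91  88.07] q [-39.  -4.  -1.  94.   2.  53.] F [ 0.2 -0.9 -4.1]
 turn rad -0.1786 | shift [0.587 0.107 0.007]
```

View pics/s7b.png

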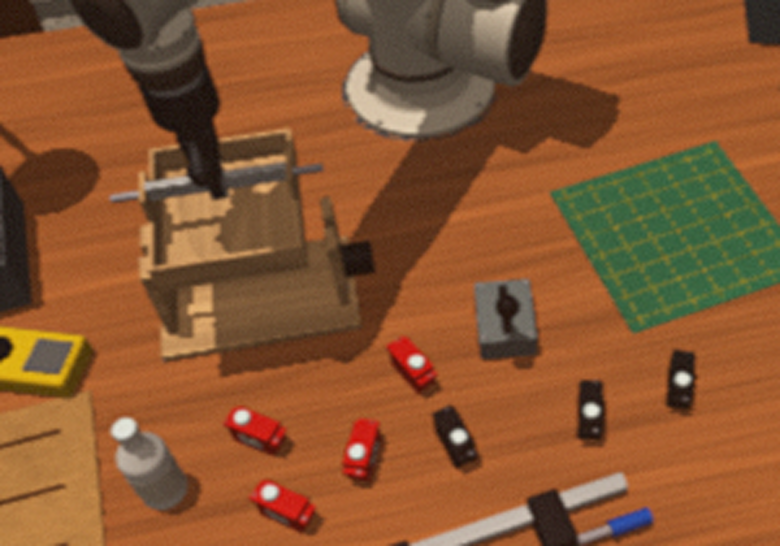

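Lifted level and clear of everything. Next I'll turn and carry it to the mat.

Emit:
{"op": "play_rows", "data": {
  "steps": [
    [[0,0,0,-0.02],[0,0,0,-0.04],[0,0,0,-0.045],[0,0,0,-0.045],[0,0,0,-0.028]]
  ]
}}

```text
time: 14.35
ee_pos: [0.3772, -0.2947, 0.2091]
tcp_rot: [179.6, -2.0, 98.5]
wrist_force: [-0.0, -0.5, -3.8]
opening: 0.011
grasp_force: 58.6
```

Emit:
{"op": "play_rows", "data": {
  "steps": [
    [[0.008,0.002,0,0],[0.016,0.003,0,0],[0.022,0.004,0,0],[0.026,0.005,0,0],[0.027,0.005,0,0]]
  ]
}}

```text
time: 14.77
ee_pos: [0.3816, -0.1929, 0.2128]
tcp_rot: [179.6, -2.0, 98.2]
wrist_force: [2.0, 0.8, -3.1]
opening: 0.0108
grasp_force: 58.7
```

Emit:
{"op": "play_rows", "data": {
  "steps": [
    [[0.028,0.005,0,0],[0.028,0.005,0,0],[0.028,0.005,0,0],[0.028,0.005,0,0],[0.028,0.005,0,0]]
  ]
}}

```text
time: 15.18
ee_pos: [0.386, -0.0504, 0.218]
tcp_rot: [179.6, -1.9, 98.2]
wrist_force: [0.6, -0.1, -3.3]
opening: 0.011
grasp_force: 58.7
```

Emit:
{"op": "play_rows", "data": {
  "steps": [
    [[0.028,0.005,0,0],[0.028,0.005,0,0],[0.028,0.005,0,0],[0.028,0.005,0,0],[0.028,0.005,0,0]]
  ]
}}

```text
time: 15.6
ee_pos: [0.3905, 0.0916, 0.2229]
tcp_rot: [179.6, -1.9, 98.2]
wrist_force: [1.2, -0.2, -2.8]
opening: 0.0109
grasp_force: 58.6
```

Emit:
{"op": "play_rows", "data": {
  "steps": [
    [[0.028,0.005,0,0],[0.027,0.005,0,0],[0.025,0.005,0,0],[0.022,0.004,0,0],[0.018,0.003,0,0]]
  ]
}}

```text
time: 16.02
ee_pos: [0.395, 0.2136, 0.2269]
tcp_rot: [179.7, -1.9, 98.3]
wrist_force: [0.0, -0.6, -3.5]
opening: 0.0113
grasp_force: 58.7
```

Emit:
{"op": "play_rows", "data": {
  "steps": [
    [[0.012,0.002,0,0],[0.008,0.001,0,0],[0.004,0,0,0],[0,0,0,0],[0,0,0,0]]
  ]
}}

```text
time: 16.43
ee_pos: [0.3953, 0.2354, 0.2282]
tcp_rot: [179.6, -1.9, 98.2]
wrist_force: [1.3, -0.9, -4.1]
opening: 0.0108
grasp_force: 58.7
```

Run:
```python
from h import *
go(.3989,.3011,.15,98.3);go(.3989,.3011,.047,98.3)
```

```text
t 16.43 pos [0.3953 0.2354 0.2282] rot [179.61  -1.91  98.25] q [ 30.  -8.  -3.  94.   2. 112.] F [ 1.3 -0.9 -4.1]
 turn rad -0.001 | shift [0.0619 0.0125 0.0804]
t 16.43 pos [0.3953 0.2354 0.2282] rot [179.61  -1.91  98.25] q [ 30.  -8.  -3.  94.   2. 112.] F [ 1.3 -0.9 -4.1]
 turn rad -0.001 | shift [0.0585 0.0118 0.1833]
```

Emit:
{"op": "play_rows", "data": {
  "steps": [
    [[0.008,0.0015,0.004,0],[0.015,0.003,0.012,0],[0.016,0.0035,0.018,0],[0.014,0.003,0.022,0],[0.006,0.001,0.024,0]]
  ]
}}

```text
time: 16.85
ee_pos: [0.3995, 0.3001, 0.1498]
tcp_rot: [179.5, -2.0, 98.2]
wrist_force: [0.9, -0.9, -3.0]
opening: 0.0111
grasp_force: 58.6
```

Emit:
{"op": "play_rows", "data": {
  "steps": [
    [[0,0,0.024,0],[0,0,0.024,0],[0,0,0.02,0],[0,0,0.014,0],[0,0,0.008,0]]
  ]
}}

```text
time: 17.27
ee_pos: [0.3984, 0.301, 0.0581]
tcp_rot: [179.7, -1.9, 98.2]
wrist_force: [-0.1, -0.1, -3.5]
opening: 0.011
grasp_force: 58.6
```

Emit:
{"op": "play_rows", "data": {
  "steps": [
    [[0,0,0.004,0],[0,0,0.002,0],[0,0,0,0],[0,0,0,0],[0,0,0,0]]
  ]
}}

```text
time: 17.68
ee_pos: [0.3996, 0.3023, 0.0554]
tcp_rot: [179.5, -2.0, 98.3]
wrist_force: [1.0, -0.3, -3.7]
opening: 0.011
grasp_force: 58.6
```

Run:
```python
from h import *
go(.3989,.3011,.047,98.3)
```

```text
t 17.68 pos [0.3996 0.3023 0.0554] rot [179.52  -1.97  98.26] q [ 36.  -3. -17.  74.   2. 118.] F [ 1.  -0.3 -3.7]
 turn rad -0.0007 | shift [-0.0014 -0.0009  0.0083]
```

Emit:
{"op": "play_rows", "data": {
  "steps": [
    [[-0.0005,-0.0005,0.002,0],[-0.0005,0,0.002,0],[0,0,0.0015,0],[0,0,0.001,0],[0,0,0,0]]
  ]
}}

```text
time: 18.1
ee_pos: [0.3987, 0.3011, 0.0476]
tcp_rot: [179.6, -1.9, 98.3]
wrist_force: [-0.8, -0.4, -3.4]
opening: 0.0111
grasp_force: 58.7
```

Emit:
{"op": "play_rows", "data": {
  "steps": [
    [[0,0,0.001,0],[0,0,0.0005,0],[0,0,0,0],[0,0,0,0],[0,0,0,0]]
  ]
}}

```text
time: 18.52
ee_pos: [0.399, 0.3012, 0.0472]
tcp_rot: [179.6, -1.9, 98.3]
wrist_force: [-2.0, -2.4, 6.0]
opening: 0.0113
grasp_force: 60.0
```

The cradle is standing on the mat: the force reading has reversed. I'll release, rise and look.

Emit:
{"op": "play_rows", "data": {
  "steps": [
    [[0,0,0,0],[0,0,0,0],[0,0,0,0],[0,0,0,0],[0,0,0,0]]
  ],
  "gripper": 0.035,
  "squeeze": 25
}}

```text
time: 18.93
ee_pos: [0.3988, 0.3013, 0.0464]
tcp_rot: [179.6, -1.9, 98.3]
wrist_force: [0.7, 0.3, 0.9]
opening: 0.0352
grasp_force: 0.0
```

Emit:
{"op": "play_rows", "data": {
  "steps": [
    [[0,0,-0.01,0],[0,0,-0.03,0],[0,0,-0.04,0],[0,0,-0.04,0],[0,0,-0.04,0]]
  ]
}}

```text
time: 19.35
ee_pos: [0.3981, 0.2954, 0.2088]
tcp_rot: [179.6, -1.9, 98.3]
wrist_force: [-0.1, 0.6, -0.3]
opening: 0.0349
grasp_force: 0.0
```

Emit:
{"op": "play_rows", "data": {
  "steps": [
    [[0,0,-0.03,0.12],[0,0,0,0.12],[0,0,0,0.12],[0,0,0,0.12],[0,0,0,0.12]]
  ]
}}

```text
time: 19.77
ee_pos: [0.3984, 0.2947, 0.2373]
tcp_rot: [-179.3, -1.9, 63.5]
wrist_force: [-0.4, 0.1, -0.1]
opening: 0.0351
grasp_force: 0.0
```

Wrong turn direction. I'll turn back the other way to yaw about 158 and go above the left servo.

Emit:
{"op": "play_rows", "data": {
  "steps": [
    [[0,0,0,-0.11],[0,0,0,-0.11],[0,0,0,-0.11],[0,0,0,-0.11],[0,0,0,-0.11]]
  ],
  "gripper": 0.055
}}

```text
time: 20.18
ee_pos: [0.3983, 0.2946, 0.2371]
tcp_rot: [179.7, -2.0, 95.7]
wrist_force: [0.2, 0.6, -0.2]
opening: 0.055
grasp_force: 0.0
```

Emit:
{"op": "play_rows", "data": {
  "steps": [
    [[0,0,0,-0.11],[0,0,0,-0.11],[0,0,0,-0.11],[0,0,0,-0.11],[0,0,0,-0.11]]
  ]
}}

```text
time: 20.6
ee_pos: [0.3984, 0.2946, 0.2371]
tcp_rot: [178.7, -1.5, 127.2]
wrist_force: [0.2, -0.3, 0.3]
opening: 0.0549
grasp_force: 0.0
```

Emit:
{"op": "play_rows", "data": {
  "steps": [
    [[0,0,0,-0.11],[0,0,0,-0.11],[0,0,0,-0.11],[0,0,0,-0.11],[0,0,0,-0.11]]
  ]
}}

```text
time: 21.02
ee_pos: [0.3983, 0.2946, 0.2371]
tcp_rot: [178.1, -0.6, 158.7]
wrist_force: [-0.6, 0.8, 0.6]
opening: 0.0554
grasp_force: 0.0
```

Run:
```python
from h import *
go(.63,.2133,.20,158)
A=px('top0',175.4,178.4,.04);B=px('top0',219.4,172.8,.04);C=px('top0',280,174.2,.04);print(A,B,C)
```

```text
t 21.02 pos [0.3983 0.2946 0.2371] rot [178.1   -0.59 158.74] q [36. -4.  2. 94.  2. 57.] F [-0.6  0.8  0.6]
 turn rad 0.0129 | shift [-0.2457  0.0102  0.0348]
[0.6506 0.2114 0.04  ] [0.6672 0.0895 0.04  ] [ 0.6646 -0.079   0.04  ]
```

Emit:
{"op": "play_rows", "data": {
  "steps": [
    [[-0.03,0.002,0.003,0],[-0.035,0.002,0.005,0],[-0.035,0.002,0.005,0],[-0.035,0.002,0.005,0],[-0.035,0.002,0.005,0]]
  ]
}}

```text
time: 21.43
ee_pos: [0.5617, 0.2415, 0.2124]
tcp_rot: [178.1, -0.6, 158.4]
wrist_force: [-0.6, 0.9, 0.9]
opening: 0.0549
grasp_force: 0.0
```

Emit:
{"op": "play_rows", "data": {
  "steps": [
    [[-0.035,0,0.005,0],[-0.025,0,0.005,0],[-0.006,0,0.001,0],[0,0,0,0],[0,0,0,0]]
  ]
}}

```text
time: 21.85
ee_pos: [0.6213, 0.2184, 0.2004]
tcp_rot: [178.1, -0.6, 158.4]
wrist_force: [-0.2, -1.2, 0.6]
opening: 0.0548
grasp_force: 0.0
```

Run:
```python
from h import *
go(.6506,.2114,.20,158)
snap('wrist','w8');snap('top','t8')
w=cv2.imread('pics/w8.png');t=cv2.imread('pics/t8.png')
cv2.imwrite('pics/m8.png',np.hstack([w,t[120:312,60:204].repeat(2,0).repeat(2,1)]))
print(proj('w8',(.6506,.2114,.04)))
```

```text
t 21.85 pos [0.6213 0.2184 0.2004] rot [178.14  -0.64 158.41] q [19. 19. 23. 93.  2. 40.] F [-0.2 -1.2  0.6]
 turn rad 0.0071 | shift [-0.0298  0.0045  0.0002]
[250.  202.5]
```

View pics/m8.png

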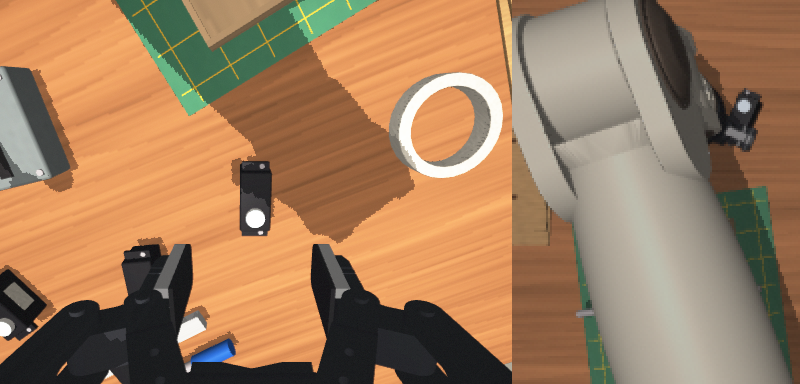

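Wrist picture: the left servo is at about (255,198), upright in the picture, so its yaw matches the tool. The arm hides the cradle from the top camera. I'll segment the servos by code from here.

```bash
cat >> h.py <<'E'
def servo(f,est,z=.038,half=60):
    im=cv2.imread(f'pics/{f}.png'); u,v=proj(f,(*est,z)).astype(int); x0,y0=max(u-half,0),max(v-half,0)
    roi=im[y0:v+half,x0:u+half].astype(int); m=((roi[...,2]<75)|((roi.min(2)>185)&(roi.max(2)-roi.min(2)<25))).astype(np.uint8)
    m=cv2.morphologyEx(m,cv2.MORPH_OPEN,np.ones((3,3)))
    n,l,s,c=cv2.connectedComponentsWithStats(m); out=[]
    for i in range(1,n):
        if s[i,4]<300: continue
        pts=np.argwhere(l==i)[:,::-1]; r=cv2.minAreaRect(pts.astype(np.float32)); bx=cv2.boxPoints(r)+[x0,y0]
        W=np.array([px(f,a,b,z) for a,b in bx]); e=[W[1]-W[0],W[2]-W[1]]; e=max(e,key=np.linalg.norm); sh=min(np.linalg.norm(W[1]-W[0]),np.linalg.norm(W[2]-W[1]))
        print(' blob',s[i,4],'c',(np.array(r[0])+[x0,y0]).round(1),'world',W.mean(0).round(4),'L',np.linalg.norm(e).round(3),'w',round(sh,3),'yaw',round(np.degrees(np.arctan2(e[1],e[0]))%180,1))
E
python3 - <<'E'
from h import *
servo('w8',(.6506,.2114)); p=px('w8',255.3,198,.038);print(p)
go(p[0],p[1],.012,158.4)
E
```

```text
blob 2058 c [255.5 197.5] world [0.6498 0.2175 0.038 ] L 0.074 w 0.029 yaw 159.4
[0.649  0.2175 0.038 ]
t 21.95 pos [0.6208 0.219  0.2012] rot [178.09  -0.58 158.48] q [19. 19. 23. 93.  2. 40.] F [-0.1  0.6  0.4]
 turn rad 0.0014 | shift [-0.0287  0.0027  0.1891]
```

Emit:
{"op": "play_rows", "data": {
  "steps": [
    [[-0.014,0.002,0.01,-0.01],[-0.014,0.001,0.03,0],[0,0,0.035,0],[0,0,0.035,0],[0,0,0.035,0]]
  ]
}}

```text
time: 22.37
ee_pos: [0.6484, 0.2169, 0.0549]
tcp_rot: [178.1, -0.5, 159.1]
wrist_force: [0.0, 0.3, -0.5]
opening: 0.0552
grasp_force: 0.0
```

Emit:
{"op": "play_rows", "data": {
  "steps": [
    [[0,0,0.025,0],[0,0,0.015,0],[0,0,0.008,0],[0,0,0,0],[0,0,0,0]]
  ]
}}

```text
time: 22.78
ee_pos: [0.6492, 0.2182, 0.0085]
tcp_rot: [178.1, -0.5, 159.0]
wrist_force: [0.3, -0.5, 1.2]
opening: 0.0549
grasp_force: 0.0
```

Run:
```python
from h import *
go(.649,.2175,.007,159.2)
```

```text
t 22.78 pos [0.6492 0.2182 0.0085] rot [178.08  -0.53 159.05] q [18. 24.  8. 73.  2. 39.] F [ 0.3 -0.5  1.2]
 turn rad -0.0027 | shift [-0.0001 -0.0008  0.0014]
```

Emit:
{"op": "play_rows", "data": {
  "steps": [
    [[0,0,0,0],[0,0,0,0],[0,0,0,0],[0,0,0,0],[0,0,0,0]]
  ],
  "gripper": 0.034,
  "squeeze": 20
}}

```text
time: 23.2
ee_pos: [0.6494, 0.2176, 0.0075]
tcp_rot: [178.1, -0.6, 159.0]
wrist_force: [-1.1, 0.4, 0.5]
opening: 0.0338
grasp_force: 0.0
```

Emit:
{"op": "play_rows", "data": {
  "steps": [
    [[0,0,0,0],[0,0,0,0],[0,0,0,0],[0,0,0,0],[0,0,0,0]]
  ],
  "gripper": 0.022
}}

```text
time: 23.62
ee_pos: [0.6494, 0.2175, 0.0076]
tcp_rot: [178.1, -0.6, 159.0]
wrist_force: [-1.1, -1.6, 5.2]
opening: 0.0297
grasp_force: 20.8
```

Emit:
{"op": "play_rows", "data": {
  "steps": [
    [[0,0,-0.005,0],[0,0,-0.015,0],[0,0,-0.025,0],[0,0,-0.035,0],[0,0,-0.035,0]]
  ]
}}

```text
time: 24.03
ee_pos: [0.6481, 0.2136, 0.1221]
tcp_rot: [178.2, -0.7, 159.0]
wrist_force: [0.7, 0.6, -0.6]
opening: 0.0298
grasp_force: 20.7
```

```bash
cat >> h.py <<'E'
def slot(cx,cy,z,yaw=188.3,c=(.399,.3012),cyaw=8.3):
    a=np.radians(cyaw); go(c[0]+cx*np.cos(a)-cy*np.sin(a),c[1]+cx*np.sin(a)+cy*np.cos(a),z,yaw)
E
python3 - <<'E'
from h import *
slot(.051,.04,.13)
E
```

```text
t 24.03 pos [0.6481 0.2136 0.1221] rot [178.2   -0.71 159.01] q [17. 22. 18. 86.  2. 38.] F [ 0.7  0.6 -0.6]
 turn rad -0.5111 | shift [ 0.1829  0.1628 -0.0033]
```

Emit:
{"op": "play_rows", "data": {
  "steps": [
    [[0,0,-0.004,-0.102],[0,0,-0.004,-0.102],[0,0,0,-0.103],[0,0,0,-0.102],[0,0,0,-0.102]]
  ]
}}

```text
time: 24.45
ee_pos: [0.6489, 0.2135, 0.1298]
tcp_rot: [178.1, 0.4, -171.4]
wrist_force: [-0.6, -0.6, -1.6]
opening: 0.0301
grasp_force: 20.7
```

Emit:
{"op": "play_rows", "data": {
  "steps": [
    [[0.012,0.01,0,0],[0.018,0.016,0,0],[0.022,0.02,0,0],[0.022,0.02,0,0],[0.022,0.02,0,0]]
  ]
}}

```text
time: 24.87
ee_pos: [0.5404, 0.2851, 0.1319]
tcp_rot: [178.1, 0.4, -171.8]
wrist_force: [-0.2, 0.8, -1.1]
opening: 0.0298
grasp_force: 20.6
```

Emit:
{"op": "play_rows", "data": {
  "steps": [
    [[0.022,0.02,0,0],[0.022,0.02,0,0],[0.02,0.017,0,0],[0.012,0.011,0,0],[0.006,0.005,0,0]]
  ]
}}

```text
time: 25.28
ee_pos: [0.4481, 0.3462, 0.1342]
tcp_rot: [178.0, 0.4, -171.6]
wrist_force: [0.8, -0.8, -0.9]
opening: 0.0298
grasp_force: 20.7
```

Run:
```python
from h import *
snap('wrist','w9')
slot(.051,.04,.06);slot(.051,.04,.015)
```

```text
t 25.33 pos [0.4481 0.3463 0.1343] rot [ 178.04    0.38 -171.62] q [37.  5. -1. 83.  2. 29.] F [ 0.6  1.6 -1.3]
 turn rad 0.0014 | shift [ 0.0046 -0.0001  0.0743]
t 25.33 pos [0.4481 0.3463 0.1343] rot [ 178.04    0.38 -171.62] q [37.  5. -1. 83.  2. 29.] F [ 0.6  1.6 -1.3]
 turn rad 0.0014 | shift [ 0.0049 -0.0017  0.1193]
```

View pics/w9.png

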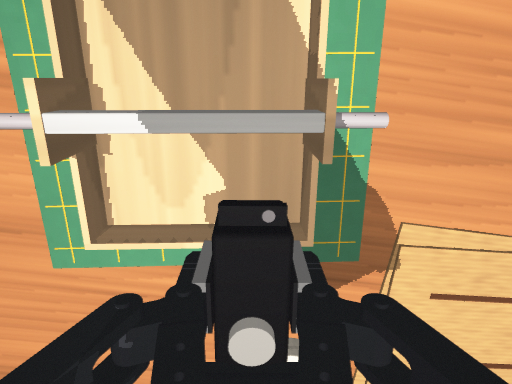

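Second-to-last picture: the servo is held straight. The bar runs from (45,122) to (325,122), and the tray's far rim is at about v=245 from x=80 to 313. I'll check the cradle pose from these.

Run:
```python
from h import *
a=px('w9',43,122,.075);b=px('w9',327,122,.075);print(a,b,(a+b)/2,np.degrees(np.arctan2(-(a-b)[0],(a-b)[1])),np.linalg.norm(a-b))
print('rim outer corners',px('w9',78,249,.04),px('w9',315,246,.04))
an=np.radians(8.3)
for cx,cy in((.1,-.088),(.1,.088)): print((.399+cx*np.cos(an)-cy*np.sin(an),.3012+cx*np.sin(an)+cy*np.cos(an)))
```

```text
[0.4101 0.2214 0.075 ] [0.3867 0.3848 0.075 ] [0.3984 0.3031 0.075 ] -171.85026235548415 0.16506701669322066
rim outer corners [0.5113 0.2245 0.04  ] [0.4853 0.4057 0.04  ]
(np.float64(0.5106559245949827), np.float64(0.22855735066202804))
(np.float64(0.48524923321881136), np.float64(0.4027138895381666))
```

Emit:
{"op": "play_rows", "data": {
  "steps": [
    [[0.003,0,0.008,0],[0.002,0,0.018,0],[0,0,0.022,0],[0,0,0.022,0],[0,0,0.018,0]]
  ]
}}

```text
time: 25.75
ee_pos: [0.4455, 0.3462, 0.0436]
tcp_rot: [178.1, 0.3, -171.8]
wrist_force: [-0.1, 0.7, -0.5]
opening: 0.0296
grasp_force: 20.7
```

Emit:
{"op": "play_rows", "data": {
  "steps": [
    [[0,0,0.014,0],[0,0,0.01,0],[0,0,0.005,0],[0,0,0.002,0],[0,0,0,0]]
  ]
}}

```text
time: 26.17
ee_pos: [0.4456, 0.3482, 0.015]
tcp_rot: [178.1, 0.4, -171.8]
wrist_force: [-0.2, 0.6, -1.1]
opening: 0.0301
grasp_force: 20.7
```

Emit:
{"op": "play_rows", "data": {
  "steps": [
    [[0,0,0.0007,0],[0,0,0.0007,0],[0,0,0,0],[0,0,0,0],[0,0,0,0]]
  ]
}}

```text
time: 26.58
ee_pos: [0.4453, 0.3487, 0.0141]
tcp_rot: [178.1, 0.4, -171.7]
wrist_force: [-0.2, 0.3, -1.2]
opening: 0.0296
grasp_force: 20.7
```

Emit:
{"op": "play_rows", "data": {
  "steps": [
    [[0,0,0.0007,0],[0,0,0.0007,0],[0,0,0,0],[0,0,0,0],[0,0,0,0]]
  ]
}}

```text
time: 27.0
ee_pos: [0.4455, 0.3487, 0.013]
tcp_rot: [178.0, 0.5, -171.7]
wrist_force: [-0.7, -0.6, 5.3]
opening: 0.0296
grasp_force: 20.0
```

Emit:
{"op": "play_rows", "data": {
  "steps": [
    [[0,0,0.0005,0],[0,0,0.0003,0],[0,0,0,0],[0,0,0,0],[0,0,0,0]]
  ]
}}

```text
time: 27.42
ee_pos: [0.4457, 0.3488, 0.0129]
tcp_rot: [178.0, 0.5, -171.7]
wrist_force: [-1.9, -1.8, 11.2]
opening: 0.0298
grasp_force: 20.8
```

Contact with the floor. I'll release, rise and go to the second servo.

Emit:
{"op": "play_rows", "data": {
  "steps": [
    [[0,0,0,0],[0,0,0,0],[0,0,0,0],[0,0,0,0],[0,0,0,0]]
  ],
  "gripper": 0.042
}}

```text
time: 27.83
ee_pos: [0.4451, 0.3485, 0.0112]
tcp_rot: [178.1, 0.4, -171.7]
wrist_force: [0.8, 0.6, 0.7]
opening: 0.0419
grasp_force: 0.0
```

Emit:
{"op": "play_rows", "data": {
  "steps": [
    [[0,0,-0.015,0],[0,0,-0.035,0],[0,0,-0.04,0],[0,0,-0.04,0],[0,0,-0.04,0]]
  ]
}}

```text
time: 28.25
ee_pos: [0.4445, 0.3424, 0.183]
tcp_rot: [178.1, 0.4, -171.7]
wrist_force: [0.5, 0.3, 0.1]
opening: 0.0417
grasp_force: 0.0
```

Emit:
{"op": "play_rows", "data": {
  "steps": [
    [[0,0,-0.02,0.08],[0,0,0,0.08],[0,0,0,0.08],[0,0,0,0.08],[0,0,0,0.08]]
  ],
  "gripper": 0.055
}}

```text
time: 28.67
ee_pos: [0.4449, 0.3421, 0.2014]
tcp_rot: [178.1, -0.4, 165.1]
wrist_force: [-0.0, 0.3, 0.1]
opening: 0.055
grasp_force: 0.0
```

Run:
```python
from h import *
go(.637,.09,.20)
```

```text
t 28.67 pos [0.4449 0.3421 0.2014] rot [178.07  -0.39 165.13] q [37.  5.  6. 90.  2. 52.] F [-0.   0.3  0.1]
 turn rad 0 | shift [-0.2504 -0.1942 -0.0069]
```

Emit:
{"op": "play_rows", "data": {
  "steps": [
    [[-0.02,-0.016,0,0],[-0.025,-0.019,0,0],[-0.025,-0.019,0,0],[-0.025,-0.019,0,0],[-0.025,-0.02,-0.002,0]]
  ]
}}

```text
time: 29.08
ee_pos: [0.538, 0.2206, 0.199]
tcp_rot: [178.1, -0.4, 165.4]
wrist_force: [-0.3, 0.4, -0.6]
opening: 0.0548
grasp_force: 0.0
```

Emit:
{"op": "play_rows", "data": {
  "steps": [
    [[-0.025,-0.02,-0.002,0],[-0.025,-0.019,-0.002,0],[-0.025,-0.019,0,0],[-0.025,-0.02,0,0],[-0.02,-0.015,0,0]]
  ]
}}

```text
time: 29.5
ee_pos: [0.6311, 0.0993, 0.1991]
tcp_rot: [178.1, -0.4, 165.3]
wrist_force: [0.5, 0.1, -0.3]
opening: 0.055
grasp_force: 0.0
```

Emit:
{"op": "play_rows", "data": {
  "steps": [
    [[-0.01,-0.008,0,0],[0,0,0,0],[0,0,0,0],[0,0,0,0],[0,0,0,0]]
  ]
}}

```text
time: 29.92
ee_pos: [0.6371, 0.0923, 0.1995]
tcp_rot: [178.1, -0.4, 165.4]
wrist_force: [0.0, 1.0, 0.3]
opening: 0.0547
grasp_force: 0.0
```

Run:
```python
from h import *
snap('wrist','w10')
servo('w10',(.667,.092)); go(.667,.092,.007,165)
```

```text
blob 1811 c [242.1 224.9] world [0.6899 0.0751 0.038 ] L 0.073 w 0.029 yaw 162.0
t 29.97 pos [0.6371 0.0922 0.1996] rot [178.05  -0.36 165.44] q [ 7. 17. 21. 93.  2. 22.] F [-1.3 -0.8  0.7]
 turn rad 0.0077 | shift [-0.0302  0.001   0.1925]
```

Servo 2 has been knocked to (0.690,0.075), yaw 162.

Run:
```python
from h import *
go(.6892,.0755,.09,162);go(.6892,.0755,.007,162)
```

```text
t 29.97 pos [0.6371 0.0922 0.1996] rot [178.05  -0.36 165.44] q [ 7. 17. 21. 93.  2. 22.] F [-1.3 -0.8  0.7]
 turn rad 0.0601 | shift [-0.0556 -0.0035  0.1091]
t 29.97 pos [0.6371 0.0922 0.1996] rot [178.05  -0.36 165.44] q [ 7. 17. 21. 93.  2. 22.] F [-1.3 -0.8  0.7]
 turn rad 0.0601 | shift [-0.0563 -0.0062  0.192 ]
```

Emit:
{"op": "play_rows", "data": {
  "steps": [
    [[0,0,0,0.03],[0,0,0.01,0.03],[-0.019,-0.002,0.03,0],[-0.019,-0.002,0.03,0],[-0.018,-0.002,0.02,0]]
  ]
}}

```text
time: 30.38
ee_pos: [0.6889, 0.072, 0.1065]
tcp_rot: [178.1, -0.6, 162.0]
wrist_force: [-0.2, -0.5, -0.8]
opening: 0.0551
grasp_force: 0.0
```

Run:
```python
from h import *
snap('wrist','w11')
servo('w11',(.6892,.0755),half=75); go(.6892,.0755,.007,162)
```

```text
blob 3562 c [251.5 205.5] world [0.691  0.0741 0.038 ] L 0.073 w 0.029 yaw 163.1
 blob 419 c [184.  261.5] world [0.714 0.017 0.038] L 0.028 w 0.01 yaw 158.9
 blob 450 c [318.5 261.5] world [0.745  0.1066 0.038 ] L 0.028 w 0.011 yaw 165.7
t 30.43 pos [0.6897 0.0705 0.1014] rot [178.25  -0.78 161.95] q [ 5. 24. 19. 85.  2. 23.] F [-3.4 -1.1 -4.7]
 turn rad -0.0009 | shift [0.0007 0.0017 0.0945]
```

Emit:
{"op": "play_rows", "data": {
  "steps": [
    [[0,0.001,0.02,-0.01],[0,0.001,0.03,0],[0,0,0.025,0],[0,0,0.013,0],[0,0,0.006,0]]
  ]
}}

```text
time: 30.85
ee_pos: [0.6885, 0.0769, 0.0124]
tcp_rot: [178.2, -0.7, 162.6]
wrist_force: [0.1, -0.1, 0.2]
opening: 0.055
grasp_force: 0.0
```

Emit:
{"op": "play_rows", "data": {
  "steps": [
    [[0,0,0,0],[0,0,0,0],[0,0,0,0],[0,0,0,0],[0,0,0,0]]
  ],
  "gripper": 0.034
}}

```text
time: 31.27
ee_pos: [0.6907, 0.0762, 0.016]
tcp_rot: [178.0, -0.4, 162.5]
wrist_force: [0.1, -0.2, 0.0]
opening: 0.0341
grasp_force: 0.0
```

Emit:
{"op": "play_rows", "data": {
  "steps": [
    [[0,0,0,0],[0,0,0,0],[0,0,0,0],[0,0,0,0],[0,0,0,0]]
  ],
  "gripper": 0.022
}}

```text
time: 31.68
ee_pos: [0.6906, 0.0761, 0.016]
tcp_rot: [178.1, -0.4, 162.5]
wrist_force: [-0.9, -1.2, 6.6]
opening: 0.0298
grasp_force: 20.3
```

It sits 9 mm too high, so I'll reopen, lower and grip again.

Emit:
{"op": "play_rows", "data": {
  "steps": [
    [[0,0,0,0],[0,0,0,0],[0,0,0,0],[0,0,0.004,0],[0,0,0.004,0]]
  ],
  "gripper": 0.042
}}

```text
time: 32.1
ee_pos: [0.6901, 0.0765, 0.0063]
tcp_rot: [178.1, -0.5, 162.5]
wrist_force: [-0.7, 0.7, -0.1]
opening: 0.042
grasp_force: 0.0
```

Emit:
{"op": "play_rows", "data": {
  "steps": [
    [[0,0,0,0],[0,0,0,0],[0,0,0,0],[0,0,0,0],[0,0,0,0]]
  ],
  "gripper": 0.022
}}

```text
time: 32.52
ee_pos: [0.69, 0.0765, 0.0067]
tcp_rot: [178.1, -0.5, 162.5]
wrist_force: [-0.3, 0.2, -0.9]
opening: 0.03
grasp_force: 25.3
```

Emit:
{"op": "play_rows", "data": {
  "steps": [
    [[0,0,0,0],[0,0,-0.005,0],[0,0,-0.015,0],[0,0,-0.025,0],[0,0,-0.03,0]]
  ]
}}

```text
time: 32.93
ee_pos: [0.6888, 0.0738, 0.081]
tcp_rot: [178.2, -0.6, 162.5]
wrist_force: [0.9, 0.3, -1.2]
opening: 0.0299
grasp_force: 25.3
```

Emit:
{"op": "play_rows", "data": {
  "steps": [
    [[0,0,-0.03,-0.05],[0,0,-0.02,-0.1],[0,0,0,-0.1],[0,0,0,-0.1],[0,0,0,-0.1]]
  ]
}}

```text
time: 33.35
ee_pos: [0.6901, 0.0722, 0.1328]
tcp_rot: [178.1, 0.5, -171.5]
wrist_force: [-0.3, -0.4, -1.7]
opening: 0.0295
grasp_force: 25.3
```

```bash
sed -i 's/c=(.399,.3012),cyaw=8.3/c=(.3985,.3025),cyaw=8.3/' h.py
python3 - <<'E'
from h import *
slot(.051,-.04,.135)
E
```

```text
t 33.35 pos [0.6901 0.0722 0.1328] rot [ 178.08    0.49 -171.45] q [ 5. 24. 22. 88.  2. -3.] F [-0.3 -0.4 -1.7]
 turn rad 0.0043 | shift [0.2042 0.23   0.0038]
```

Emit:
{"op": "play_rows", "data": {
  "steps": [
    [[0.012,0.013,-0.003,0.004],[0.018,0.02,0,0],[0.022,0.025,0,0],[0.022,0.025,0,0],[0.022,0.025,0,0]]
  ]
}}

```text
time: 33.77
ee_pos: [0.5784, 0.1661, 0.138]
tcp_rot: [178.1, 0.4, -172.0]
wrist_force: [0.3, -0.2, -0.2]
opening: 0.0295
grasp_force: 25.3
```

Emit:
{"op": "play_rows", "data": {
  "steps": [
    [[0.022,0.025,0,0],[0.022,0.025,0,0],[0.022,0.025,0,0],[0.018,0.021,0,0],[0.012,0.013,0,0]]
  ]
}}

```text
time: 34.18
ee_pos: [0.4673, 0.2614, 0.1415]
tcp_rot: [178.0, 0.4, -171.9]
wrist_force: [1.4, 0.0, -0.1]
opening: 0.0292
grasp_force: 25.3
```

Emit:
{"op": "play_rows", "data": {
  "steps": [
    [[0.008,0.009,0,0],[0.004,0.004,0,0],[0,0,0,0],[0,0,0,0],[0,0,0,0]]
  ]
}}

```text
time: 34.6
ee_pos: [0.4563, 0.2706, 0.1409]
tcp_rot: [178.1, 0.4, -172.0]
wrist_force: [-0.3, -0.2, -1.5]
opening: 0.0292
grasp_force: 25.3
```

Run:
```python
from h import *
slot(.051,-.04,.015)
```

```text
t 34.6 pos [0.4563 0.2706 0.1409] rot [ 178.08    0.4  -172.02] q [30.  0. -5. 84.  2. 22.] F [-0.3 -0.2 -1.5]
 turn rad -0.0055 | shift [ 0.0024 -0.0043  0.1258]
```

Emit:
{"op": "play_rows", "data": {
  "steps": [
    [[0.001,-0.002,0.01,-0.005],[0.001,-0.002,0.02,0],[0,0,0.022,0],[0,0,0.022,0],[0,0,0.02,0]]
  ]
}}

```text
time: 35.02
ee_pos: [0.4543, 0.2691, 0.0446]
tcp_rot: [178.1, 0.3, -171.7]
wrist_force: [-0.3, -0.4, -0.7]
opening: 0.0302
grasp_force: 25.3
```

Emit:
{"op": "play_rows", "data": {
  "steps": [
    [[0,0,0.014,0],[0,0,0.01,0],[0,0,0.006,0],[0,0,0.002,0],[0,0,0,0]]
  ]
}}

```text
time: 35.43
ee_pos: [0.4545, 0.271, 0.0147]
tcp_rot: [178.1, 0.4, -171.7]
wrist_force: [-0.4, 0.1, -0.9]
opening: 0.0293
grasp_force: 25.3
```

Emit:
{"op": "play_rows", "data": {
  "steps": [
    [[0,0,0.0007,0],[0,0,0.0007,0],[0,0,0,0],[0,0,0,0],[0,0,0,0]]
  ]
}}

```text
time: 35.85
ee_pos: [0.4546, 0.2714, 0.0138]
tcp_rot: [178.1, 0.4, -171.7]
wrist_force: [0.6, -0.6, -1.5]
opening: 0.0301
grasp_force: 25.3
```

Emit:
{"op": "play_rows", "data": {
  "steps": [
    [[0,0,0.0007,0],[0,0,0.0005,0],[0,0,0,0],[0,0,0,0],[0,0,0,0]]
  ]
}}

```text
time: 36.27
ee_pos: [0.4544, 0.2713, 0.0122]
tcp_rot: [178.1, 0.4, -171.7]
wrist_force: [0.2, -0.6, -0.9]
opening: 0.0298
grasp_force: 25.3
```

Emit:
{"op": "play_rows", "data": {
  "steps": [
    [[0,0,0.0005,0],[0,0,0.0005,0],[0,0,0,0],[0,0,0,0],[0,0,0,0]]
  ]
}}

```text
time: 36.68
ee_pos: [0.4544, 0.2713, 0.0112]
tcp_rot: [178.1, 0.4, -171.7]
wrist_force: [-0.6, 0.3, -1.0]
opening: 0.0295
grasp_force: 25.3
```

Emit:
{"op": "play_rows", "data": {
  "steps": [
    [[0,0,0.0006,0],[0,0,0,0],[0,0,0,0],[0,0,0,0],[0,0,0,0]]
  ]
}}

```text
time: 37.1
ee_pos: [0.4544, 0.2714, 0.0106]
tcp_rot: [178.1, 0.4, -171.7]
wrist_force: [-0.1, 0.0, -1.4]
opening: 0.0298
grasp_force: 25.3
```

Emit:
{"op": "play_rows", "data": {
  "steps": [
    [[0,0,0.0006,0],[0,0,0,0],[0,0,0.0006,0],[0,0,0,0],[0,0,0,0]]
  ]
}}

```text
time: 37.52
ee_pos: [0.4546, 0.2715, 0.0103]
tcp_rot: [178.1, 0.4, -171.7]
wrist_force: [-3.1, -1.7, 6.4]
opening: 0.0299
grasp_force: 26.5
```

Contact. I'll release and fetch the third servo (yaw about 192.5, (0.665,-0.079)).

Emit:
{"op": "play_rows", "data": {
  "steps": [
    [[0,0,0,0],[0,0,0,0],[0,0,0,0],[0,0,0,0],[0,0,0,0]]
  ],
  "gripper": 0.042
}}

```text
time: 37.93
ee_pos: [0.4543, 0.2714, 0.0093]
tcp_rot: [178.1, 0.4, -171.7]
wrist_force: [0.4, 0.4, -0.7]
opening: 0.0418
grasp_force: 0.0
```

Emit:
{"op": "play_rows", "data": {
  "steps": [
    [[0,0,-0.015,0],[0,0,-0.035,0],[0,0,-0.04,0],[0,0,-0.04,0],[0,0,-0.04,0]]
  ]
}}

```text
time: 38.35
ee_pos: [0.4536, 0.2653, 0.1811]
tcp_rot: [178.1, 0.4, -171.7]
wrist_force: [1.0, 0.5, 0.3]
opening: 0.0421
grasp_force: 0.0
```

Emit:
{"op": "play_rows", "data": {
  "steps": [
    [[0,0,-0.02,-0.05],[0,0,0,-0.03],[-0.015,-0.025,0,0],[-0.02,-0.032,0,0],[-0.02,-0.032,0,0]]
  ],
  "gripper": 0.055
}}

```text
time: 38.77
ee_pos: [0.5281, 0.1901, 0.1973]
tcp_rot: [178.1, 0.6, -167.0]
wrist_force: [0.4, 1.2, -0.1]
opening: 0.0549
grasp_force: 0.0
```

Run:
```python
from h import *
go(.635,-.08,.20,192.5)
```

```text
t 38.77 pos [0.5281 0.1901 0.1973] rot [ 178.1     0.61 -166.97] q [19.  5.  6. 91.  2.  6.] F [ 0.4  1.2 -0.1]
 turn rad 0.0092 | shift [-0.0459 -0.2866 -0.0117]
```

Emit:
{"op": "play_rows", "data": {
  "steps": [
    [[-0.005,-0.03,-0.002,0],[-0.005,-0.03,-0.002,0],[-0.005,-0.03,-0.002,0],[-0.005,-0.03,-0.002,0],[-0.005,-0.03,0,0]]
  ]
}}

```text
time: 39.18
ee_pos: [0.5859, 0.0482, 0.2005]
tcp_rot: [178.1, 0.6, -167.1]
wrist_force: [0.4, -0.3, -0.7]
opening: 0.0548
grasp_force: 0.0
```

Emit:
{"op": "play_rows", "data": {
  "steps": [
    [[-0.005,-0.03,0,0],[-0.005,-0.03,0,0],[-0.005,-0.03,0,0],[-0.003,-0.02,0,0],[0,-0.01,0,0]]
  ]
}}

```text
time: 39.6
ee_pos: [0.6304, -0.0656, 0.1955]
tcp_rot: [178.1, 0.5, -167.2]
wrist_force: [1.0, 0.4, 0.0]
opening: 0.0551
grasp_force: 0.0
```

Emit:
{"op": "play_rows", "data": {
  "steps": [
    [[0,0,0,0],[0,0,0,0],[0,0,0,0],[0,0,0,0],[0,0,0,0]]
  ]
}}

```text
time: 40.02
ee_pos: [0.6296, -0.062, 0.1968]
tcp_rot: [178.1, 0.6, -167.0]
wrist_force: [1.1, -0.4, 0.1]
opening: 0.0549
grasp_force: 0.0
```

Run:
```python
from h import *
snap('wrist','w12')
servo('w12',(.665,-.079),half=70); go(.665,-.079,.09,192.5)
```

```text
blob 1721 c [220.8 198.2] world [ 0.6638 -0.0782  0.038 ] L 0.072 w 0.029 yaw 13.4
t 40.07 pos [ 0.6296 -0.0622  0.1968] rot [ 178.11    0.58 -167.02] q [ -7.  16.  19.  93.   2. -20.] F [-0.1  0.4 -0.5]
 turn rad 0.0083 | shift [-0.0299 -0.0276  0.1062]
```

Emit:
{"op": "play_rows", "data": {
  "steps": [
    [[-0.015,-0.013,0.015,0],[-0.014,-0.013,0.025,0],[0,0,0.025,0],[0,0,0.025,0],[0,0,0.015,0]]
  ]
}}

```text
time: 40.48
ee_pos: [0.6631, -0.0778, 0.0877]
tcp_rot: [178.0, 0.4, -167.1]
wrist_force: [-1.2, 0.6, -0.0]
opening: 0.055
grasp_force: 0.0
```

Emit:
{"op": "play_rows", "data": {
  "steps": [
    [[0,0,0,0],[0,0,0,0],[0,0,0,0],[0,0,0,0],[0,0,0,0]]
  ]
}}

```text
time: 40.9
ee_pos: [0.6648, -0.0785, 0.0927]
tcp_rot: [178.2, 0.7, -167.1]
wrist_force: [0.6, 0.7, 1.0]
opening: 0.0552
grasp_force: 0.0
```

Run:
```python
from h import *
snap('wrist','w13')
servo('w13',(.664,-.078),half=75); go(.664,-.078,.007,193.4)
```

```text
blob 3455 c [248.9 212.5] world [ 0.6668 -0.0776  0.038 ] L 0.067 w 0.029 yaw 15.2
 blob 538 c [182.5 264. ] world [ 0.7104 -0.1125  0.038 ] L 0.03 w 0.011 yaw 9.6
 blob 458 c [317. 264.] world [ 0.6921 -0.0252  0.038 ] L 0.031 w 0.008 yaw 16.7
t 40.95 pos [ 0.6646 -0.0785  0.0924] rot [ 178.15    0.66 -167.09] q [ -8.  21.  14.  83.   2. -20.] F [-0.2 -0.  -0.5]
 turn rad -0.0086 | shift [ 0.0015 -0.0021  0.0853]
```

Emit:
{"op": "play_rows", "data": {
  "steps": [
    [[0,-0.001,0.02,-0.02],[0,-0.001,0.025,0],[0,0,0.02,0],[0,0,0.012,0],[0,0,0.009,0]]
  ]
}}

```text
time: 41.37
ee_pos: [0.6643, -0.0774, 0.0039]
tcp_rot: [178.1, 0.5, -166.0]
wrist_force: [-0.2, -0.3, -0.8]
opening: 0.0548
grasp_force: 0.0
```

Emit:
{"op": "play_rows", "data": {
  "steps": [
    [[0,0,0,0],[0,0,0,0],[0,0,0,0],[0,0,0,0],[0,0,0,0]]
  ],
  "gripper": 0.036
}}

```text
time: 41.78
ee_pos: [0.6653, -0.0776, 0.0061]
tcp_rot: [178.2, 0.7, -166.0]
wrist_force: [0.3, -0.5, -0.5]
opening: 0.0363
grasp_force: 0.0
```

Emit:
{"op": "play_rows", "data": {
  "steps": [
    [[0,0,0,0],[0,0,0,0],[0,0,0,0],[0,0,0,0],[0,0,0,0]]
  ],
  "gripper": 0.022,
  "squeeze": 22
}}

```text
time: 42.2
ee_pos: [0.6653, -0.0779, 0.0061]
tcp_rot: [178.2, 0.7, -166.0]
wrist_force: [0.1, -2.1, 5.8]
opening: 0.0297
grasp_force: 22.9
```

Emit:
{"op": "play_rows", "data": {
  "steps": [
    [[0,0,-0.005,0],[0,0,-0.015,0],[0,0,-0.025,0],[0,0,-0.035,0],[0,0,-0.035,0]]
  ]
}}

```text
time: 42.62
ee_pos: [0.6634, -0.0811, 0.1201]
tcp_rot: [178.0, 0.5, -165.9]
wrist_force: [1.2, -0.6, -0.4]
opening: 0.0301
grasp_force: 21.8
```

Emit:
{"op": "play_rows", "data": {
  "steps": [
    [[0,0,-0.03,0.05],[0,0,-0.025,0.05],[0,0,0,0],[0,0,0,0],[0,0,0,0]]
  ]
}}

```text
time: 43.03
ee_pos: [0.664, -0.0831, 0.1737]
tcp_rot: [178.0, 0.3, -171.6]
wrist_force: [0.3, 0.2, -1.7]
opening: 0.0294
grasp_force: 21.8
```

Run:
```python
from h import *
slot(-.051,0,.18)
```

```text
t 43.03 pos [ 0.664  -0.0831  0.1737] rot [ 178.04    0.33 -171.63] q [ -8.  21.  23.  92.   2. -16.] F [ 0.3  0.2 -1.7]
 turn rad 0.0012 | shift [0.258  0.4199 0.0066]
```

Emit:
{"op": "play_rows", "data": {
  "steps": [
    [[0.008,0.012,0,0],[0.013,0.02,0,0],[0.017,0.028,0,0],[0.017,0.028,0,0],[0.017,0.028,0,0]]
  ]
}}

```text
time: 43.45
ee_pos: [0.5744, 0.0218, 0.1758]
tcp_rot: [178.0, 0.2, -171.7]
wrist_force: [-0.1, 0.9, -0.6]
opening: 0.0299
grasp_force: 21.8
```

Emit:
{"op": "play_rows", "data": {
  "steps": [
    [[0.017,0.028,0,0],[0.017,0.028,0,0],[0.017,0.028,0,0],[0.017,0.028,0,0],[0.017,0.028,0,0]]
  ]
}}

```text
time: 43.87
ee_pos: [0.4698, 0.1479, 0.1804]
tcp_rot: [178.1, 0.2, -171.6]
wrist_force: [-0.4, 2.1, -0.1]
opening: 0.0299
grasp_force: 21.8
```

Emit:
{"op": "play_rows", "data": {
  "steps": [
    [[0.017,0.028,0,0],[0.017,0.028,0,0],[0.017,0.028,0,0],[0.016,0.026,0,0],[0.014,0.022,0,0]]
  ]
}}

```text
time: 44.28
ee_pos: [0.3705, 0.2668, 0.1845]
tcp_rot: [178.1, 0.3, -171.6]
wrist_force: [0.9, -0.0, -0.8]
opening: 0.0299
grasp_force: 21.8
```

Emit:
{"op": "play_rows", "data": {
  "steps": [
    [[0.01,0.016,0,0],[0.007,0.011,0,0],[0.004,0.006,0,0],[0,0,0,0],[0,0,0,0]]
  ]
}}

```text
time: 44.7
ee_pos: [0.3469, 0.2952, 0.1863]
tcp_rot: [178.1, 0.3, -171.6]
wrist_force: [0.6, -0.1, -0.8]
opening: 0.03
grasp_force: 21.9
```

Run:
```python
from h import *
slot(-.051,0,.015)
```

```text
t 44.7 pos [0.3469 0.2952 0.1863] rot [ 178.13    0.34 -171.62] q [ 40. -10.  -9.  89.   1.  31.] F [ 0.6 -0.1 -0.8]
 turn rad 0.0013 | shift [-0.0002 -0.0058  0.1712]
```

Emit:
{"op": "play_rows", "data": {
  "steps": [
    [[0,-0.002,0.012,0],[0,-0.002,0.025,0],[0,-0.002,0.03,0],[0,0,0.028,0],[0,0,0.025,0]]
  ]
}}

```text
time: 45.12
ee_pos: [0.3485, 0.2924, 0.0649]
tcp_rot: [178.1, 0.4, -171.8]
wrist_force: [0.6, 0.8, -0.3]
opening: 0.0295
grasp_force: 21.9
```

Emit:
{"op": "play_rows", "data": {
  "steps": [
    [[0,0,0.02,0],[0,0,0.015,0],[0,0,0.01,0],[0,0,0.004,0],[0,0,0,0]]
  ]
}}

```text
time: 45.53
ee_pos: [0.3483, 0.2947, 0.0173]
tcp_rot: [178.1, 0.3, -171.7]
wrist_force: [0.8, -0.3, -0.6]
opening: 0.0302
grasp_force: 21.9
```

Emit:
{"op": "play_rows", "data": {
  "steps": [
    [[0,0,0.0015,0],[0,0,0.001,0],[0,0,0,0],[0,0,0,0],[0,0,0,0]]
  ]
}}

```text
time: 45.95
ee_pos: [0.3485, 0.2957, 0.016]
tcp_rot: [178.1, 0.4, -171.7]
wrist_force: [-0.3, 0.2, -0.5]
opening: 0.0294
grasp_force: 21.9
```

Contact is expected at about .0115.

Emit:
{"op": "play_rows", "data": {
  "steps": [
    [[0,0,0.001,0],[0,0,0.001,0],[0,0,0.0005,0],[0,0,0,0],[0,0,0,0]]
  ]
}}

```text
time: 46.37
ee_pos: [0.3482, 0.2955, 0.013]
tcp_rot: [178.1, 0.4, -171.7]
wrist_force: [-0.1, -0.0, -0.9]
opening: 0.0297
grasp_force: 21.9
```

Emit:
{"op": "play_rows", "data": {
  "steps": [
    [[0,0,0.0006,0],[0,0,0,0],[0,0,0,0],[0,0,0,0],[0,0,0,0]]
  ]
}}

```text
time: 46.78
ee_pos: [0.3483, 0.2956, 0.0125]
tcp_rot: [178.1, 0.4, -171.7]
wrist_force: [0.9, -0.7, -1.1]
opening: 0.03
grasp_force: 21.9
```

Emit:
{"op": "play_rows", "data": {
  "steps": [
    [[0,0,0.0006,0],[0,0,0,0],[0,0,0,0],[0,0,0,0],[0,0,0,0]]
  ]
}}

```text
time: 47.2
ee_pos: [0.3483, 0.2956, 0.0119]
tcp_rot: [178.1, 0.4, -171.7]
wrist_force: [0.3, -0.3, 0.0]
opening: 0.03
grasp_force: 21.9
```

Emit:
{"op": "play_rows", "data": {
  "steps": [
    [[0,0,0.0006,0],[0,0,0,0],[0,0,0,0],[0,0,0,0],[0,0,0,0]]
  ]
}}

```text
time: 47.62
ee_pos: [0.3483, 0.2956, 0.0113]
tcp_rot: [178.1, 0.4, -171.7]
wrist_force: [0.2, 1.1, -1.0]
opening: 0.0295
grasp_force: 21.9
```

Emit:
{"op": "play_rows", "data": {
  "steps": [
    [[0,0,0.0006,0],[0,0,0,0],[0,0,0,0],[0,0,0.0004,0],[0,0,0,0]]
  ]
}}

```text
time: 48.03
ee_pos: [0.3484, 0.2957, 0.0111]
tcp_rot: [178.1, 0.4, -171.7]
wrist_force: [-4.4, -2.6, 10.1]
opening: 0.0303
grasp_force: 24.2
```

Contact. I'll release, rise, move clear and check.

Emit:
{"op": "play_rows", "data": {
  "steps": [
    [[0,0,0,0],[0,0,0,0],[0,0,0,0],[0,0,0,0],[0,0,0,0]]
  ],
  "gripper": 0.042
}}

```text
time: 48.45
ee_pos: [0.3483, 0.2956, 0.0101]
tcp_rot: [178.1, 0.4, -171.7]
wrist_force: [-1.0, 0.0, -0.2]
opening: 0.042
grasp_force: 0.0
```

Emit:
{"op": "play_rows", "data": {
  "steps": [
    [[0,0,-0.015,0],[0,0,-0.035,0],[0,0,-0.04,0],[0,0,-0.04,0],[0,0,-0.04,0]]
  ]
}}

```text
time: 48.87
ee_pos: [0.3476, 0.2895, 0.1819]
tcp_rot: [178.1, 0.4, -171.7]
wrist_force: [0.5, 0.4, -0.4]
opening: 0.0419
grasp_force: 0.0
```

Emit:
{"op": "play_rows", "data": {
  "steps": [
    [[0,0,-0.04,0],[0,-0.02,-0.02,0],[0,-0.03,0,0],[0,-0.035,0,0],[0,-0.035,0,0]]
  ]
}}

```text
time: 49.28
ee_pos: [0.3653, 0.1682, 0.2364]
tcp_rot: [178.1, 0.5, -171.6]
wrist_force: [0.7, -0.4, 0.2]
opening: 0.0424
grasp_force: 0.0
```

Emit:
{"op": "play_rows", "data": {
  "steps": [
    [[0,-0.035,0,0],[0,-0.035,0,0],[0,-0.035,0,0],[0,-0.035,0,0],[0,-0.035,0,0]]
  ]
}}

```text
time: 49.7
ee_pos: [0.3904, -0.0056, 0.2303]
tcp_rot: [178.1, 0.4, -171.7]
wrist_force: [0.8, 0.4, -0.2]
opening: 0.0419
grasp_force: 0.0
```

Emit:
{"op": "play_rows", "data": {
  "steps": [
    [[0,-0.03,0,0],[0,-0.03,0,0],[0,-0.02,0,0],[0,0,0,0],[0,0,0,0]]
  ]
}}

```text
time: 50.12
ee_pos: [0.4021, -0.0838, 0.2272]
tcp_rot: [178.0, 0.4, -171.8]
wrist_force: [0.2, -0.0, 0.3]
opening: 0.0417
grasp_force: 0.0
```

Run:
```python
from h import *
snap('top','t20');snap('scene','s20')
t=cv2.imread('pics/t20.png')[120:340,70:300];s=cv2.imread('pics/s20.png')[90:260,200:420]
cv2.imwrite('pics/m20.png',np.hstack([cv2.resize(t,None,fx=1.9,fy=1.9,interpolation=2),cv2.resize(s,(360,418),interpolation=2)]))
print(bot.get_obs()['time'])
```

```text
50.2167
```

View pics/m20.png

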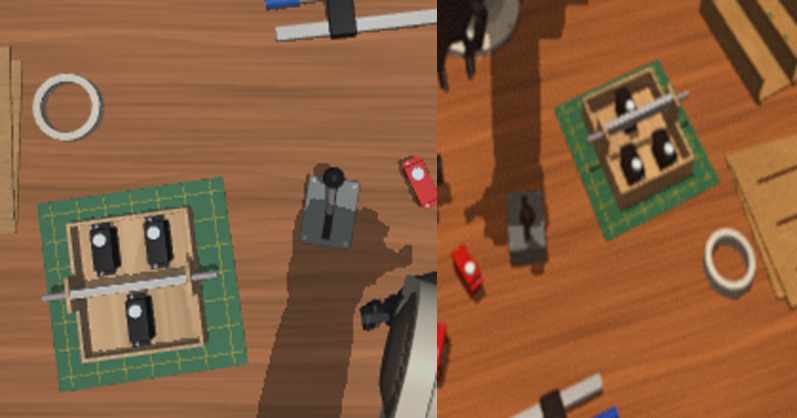

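The cradle stands in the middle of the mat with all three servos upright on its floor, at (103,250), (158,243) and (138,320). The lever is at load (334,178), no black servo is left loose, and the bystanders haven't moved.

```bash
python3 -c "
from workcell import bot
print(bot.job_done())"
```

```text
the job is handed in; nothing more can be done
None
```

I handed the job in at about 50 s: lever held at centre off for over 2 s and then fully at load, cradle in the middle of the mat, and all three black servos side by side on its floor; the verdict was not shown.

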